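# Lock the electrode posts into the electrolysis base and check their contacts

## Robot

A 6-joint arm with a two-finger parallel gripper is mounted at the origin on the work surface. World frame = base frame: x ahead of the robot, y to its left, z up, the work surface at z = 0. Lengths are in m, angles in degrees, forces in N, time in s.
With the tool pointing down it reaches from about 0.275 to 0.725 m from the base axis. Payload 5.6 kg.
Tool frame: the origin (TCP) lies midway between the tips of the shut fingers; the grasp point (between the pads) lies bot.grasp_offset behind it (bot.grasp_offset is the distance from the TCP to the grasp point, in m); z points along the fingers, y is the direction in which the jaws open and shut (so a half turn about z gives the same grasp; the last joint's range is limited). The gripper opens to 85 mm and grips with 20 to 120 N. Pads are 22 mm wide; open, the fingers measure 114 mm over their backs; the gripper's body (76 mm by 85 mm) begins 54 mm behind the grasp point. The pads swing forward as they close: fully open they stand 13 mm farther back than shut.
Start: joints at [81.051, 14.616, 6.199, 0, -81.583, -16.306], TCP at [0.235, 0.497, 0.231] pointing down, gripper open.
Joint ranges: [-168.99, 168.99], [-69.2, 112.95], [-62.41, 85.93], [-164.36, 98.24], [-168.68, -3.75], [-174.98, 174.98]. Speed limits (degrees/s): [147.25, 147.25, 180, 180, 180, 180].

## Interface

Orientations are given as a 3x3 rotation matrix whose columns are the frame's x, y, z axes.
In Python, from plant import state, read_camera, bot gives the robot as it stands.
- The arm moves only by the shell command python3 -m handwheel 'ROWS' [OPENING]. ROWS is JSON, a list of rows, each a list of 2 entries, a list of its own where there are three numbers: the shift along the world's x, y, z in cm, then the turn about the world's z in degrees. A call has 1 to 10 rows; each row is the pose to reach, as a shift and turn from the pose commanded when the call began; what a row does not reach only later rows make up. A row lasts 1/8 s, in which the tool goes at most 62.5 mm and 10.7 degrees, less where a joint would pass 70% of its speed; a pose out of reach is approached as far as the arm can. A call with a gripper value outside its range is refused whole. OPENING is the closure, from 0 (fully open) to 1 (shut), set as the call begins (- or left out, the last holds). The fingers move at their own pace and stop on an object; the grip force is fixed at half the most. Time passes only in rows, so rows that repeat a pose let the fingers close. It gives the time, the measured TCP pose, the force and the opening at its end, in the units of the state.
- state(): the state, without advancing time (a new reading comes with each control period).
- read_camera(name): name is "scene" or "top"; returns a dict with "frame" (480x640x3 uint8, red, green, blue), "z_map" (480x640 float32, m along the optical axis (not along the pixel's ray), 0 where there is no reading), "camera_matrix" (3x3 intrinsics, pixels), "R" (3x3) and "t" (3): a world point X has camera coordinates R X + t. Camera axes: x right, y down, z forward; pixel columns grow to the right and rows downward; lengths in m; the calibration is good to about 2 mm. A picture is of the moment at which its call begins.
- bot.sign_off(): hands the job in, once; it reports no verdict.
The state is a dict: "time_s": time; "joint_positions": joint angles; "qvel": joint speeds; "tau": joint torques, N m; "eef_pos": TCP position; "tcp_rot": TCP orientation; "wrist_force": force on the tool from outside, world axes, zero at the start; "wrist_torque": the same for the moment, N m; "opening": finger opening in m.
Only numpy, scipy, OpenCV 4.12 (cv2) and the standard library are available. Lean on these libraries where they do the work, as an engineer would, in place of code of your own. Each camera call takes 0.05 s, during which the arm holds its last target.

## Task

Fit every electrode post from the rack into the grey electrolysis base: put its T foot lengthwise through any free slot until the collar sits flat on the plate, then turn it a quarter turn so that the foot locks crosswise under the plate. When all are locked, take the continuity tester and touch its tip for a moment to the mark on top of each post, from the tallest to the shortest, then lay the tester flat with its box on its mat again. Leave the bottle and the red rack where they are.

Things in the scene. Friction and masses are not known exactly. Their poses are not given: they have to be found in the camera images.
- stand: Electrolysis base, a fixed hollow grey box, 100 (its x) x 280 (its y) x 45 mm high; origin at the centre of its underside, x pointing to its long side away from the robot. Its top plate is 8 mm thick with four through slots; 29 mm of free space lies under the plate. It stands ahead of the robot, turned up to 12 degrees.
- slot0 (a point): Centre of the slot that is leftmost (seen from the robot), at the plate's top face, 45 mm above the table. Axes as stand: the slot is 30 mm long along x and 12 mm wide along y; slots are 70 mm apart in y; brass strips flank each.
- slot1 (a point): Centre of the slot that is second from left (seen from the robot), at the plate's top face, 45 mm above the table. Axes as stand: the slot is 30 mm long along x and 12 mm wide along y; slots are 70 mm apart in y; brass strips flank each.
- slot2 (a point): Centre of the slot that is third from left (seen from the robot), at the plate's top face, 45 mm above the table. Axes as stand: the slot is 30 mm long along x and 12 mm wide along y; slots are 70 mm apart in y; brass strips flank each.
- slot3 (a point): Centre of the slot that is rightmost (seen from the robot), at the plate's top face, 45 mm above the table. Axes as stand: the slot is 30 mm long along x and 12 mm wide along y; slots are 70 mm apart in y; brass strips flank each.
- rack: Fixed white storage rack, 70 (x) x 280 (y) x 30 mm high, origin at the centre of its underside, with four pockets 70 mm apart along y (32 mm along x by 14 mm along y) in which the posts stand, in any order, collars resting on the rack's top face. It is either to the robot's left or right.
- post1: Tallest steel electrode post, 90 g (may be absent). Origin under the foot's centre, z up. From below: T foot 26 (x) x 8 (y) x 6 mm; round neck 8 mm; black collar disc, 36 mm across, 16.5 to 21.5 mm above the origin; flat bar 24 (x) x 14 (y) mm, 70 mm tall. The foot enters a slot with x along its length; with the collar down on the plate the foot is 2.5 mm clear below it and turns freely either way.
- post2: Second tallest steel electrode post, 90 g (may be absent). Origin under the foot's centre, z up. From below: T foot 26 (x) x 8 (y) x 6 mm; round neck 8 mm; black collar disc, 36 mm across, 16.5 to 21.5 mm above the origin; flat bar 24 (x) x 14 (y) mm, 58 mm tall. The foot enters a slot with x along its length; with the collar down on the plate the foot is 2.5 mm clear below it and turns freely either way.
- post3: Third tallest steel electrode post, 90 g (may be absent). Origin under the foot's centre, z up. From below: T foot 26 (x) x 8 (y) x 6 mm; round neck 8 mm; black collar disc, 36 mm across, 16.5 to 21.5 mm above the origin; flat bar 24 (x) x 14 (y) mm, 46 mm tall. The foot enters a slot with x along its length; with the collar down on the plate the foot is 2.5 mm clear below it and turns freely either way.
- post4: Shortest steel electrode post, 90 g (may be absent). Origin under the foot's centre, z up. From below: T foot 26 (x) x 8 (y) x 6 mm; round neck 8 mm; black collar disc, 36 mm across, 16.5 to 21.5 mm above the origin; flat bar 24 (x) x 14 (y) mm, 34 mm tall. The foot enters a slot with x along its length; with the collar down on the plate the foot is 2.5 mm clear below it and turns freely either way.
- mark1 (a point): Black 9 mm mark at the centre of the top face of post1, 91.5 mm above that post's origin.
- mark2 (a point): Black 9 mm mark at the centre of the top face of post2, 79.5 mm above that post's origin.
- mark3 (a point): Black 9 mm mark at the centre of the top face of post3, 67.5 mm above that post's origin.
- mark4 (a point): Black 9 mm mark at the centre of the top face of post4, 55.5 mm above that post's origin.
- mat: Black rubber mat, 180 (x) x 140 (y) mm, 1 mm thin (the tester rests as if on the bare table), origin at its centre; on the other side from the rack.
- tester: Continuity tester, 140 g, lying flat: grey box 60 (x) x 32 (y) x 30 mm high, origin at the centre of the box's underside, z up. A black nose 10 mm thick sticks out of the upper part of its +x end (20 to 30 mm above its underside, up to 75 mm from the origin) and carries the tip. Best gripped across its 32 mm width.
- tip (a point): Point of the tester's brass spring tip, which points down from the nose: 70 mm ahead of the tester's origin along its x and 5 mm above the plane of its underside. It yields upward by up to 6 mm, with 1 N at first and 2.5 N at full travel.
- wash_bottle: Bystander: white bottle, 64 mm in diameter, 150 mm tall; origin under its centre.
- tube_rack: Bystander: red tube rack 70 x 120 x 60 mm; origin under its centre.

How it is judged (in metres and radians):
On the way, in this order (a step that is already met when the one before it is completed fails the run):
1. every post is seated in a slot and turned crosswise (((horizontal distance between post1 and slot0 below 0.011 m and z of post1 in the frame of slot0 between -0.0195 and -0.0145 m) or (horizontal distance between post1 and slot1 below 0.011 m and z of post1 in the frame of slot1 between -0.0195 and -0.0145 m) or (horizontal distance between post1 and slot2 below 0.011 m and z of post1 in the frame of slot2 between -0.0195 and -0.0145 m) or (horizontal distance between post1 and slot3 below 0.011 m and z of post1 in the frame of slot3 between -0.0195 and -0.0145 m)) and angle between the x axis of each of post1, post2, post3, post4 and the y axis of stand, either way round below 0.3 rad and angle between each of post1, post2, post3, post4's own z axis and vertical below 0.1 rad and ((horizontal distance between post2 and slot0 below 0.011 m and z of post2 in the frame of slot0 between -0.0195 and -0.0145 m) or (horizontal distance between post2 and slot1 below 0.011 m and z of post2 in the frame of slot1 between -0.0195 and -0.0145 m) or (horizontal distance between post2 and slot2 below 0.011 m and z of post2 in the frame of slot2 between -0.0195 and -0.0145 m) or (horizontal distance between post2 and slot3 below 0.011 m and z of post2 in the frame of slot3 between -0.0195 and -0.0145 m)) and ((horizontal distance between post3 and slot0 below 0.011 m and z of post3 in the frame of slot0 between -0.0195 and -0.0145 m) or (horizontal distance between post3 and slot1 below 0.011 m and z of post3 in the frame of slot1 between -0.0195 and -0.0145 m) or (horizontal distance between post3 and slot2 below 0.011 m and z of post3 in the frame of slot2 between -0.0195 and -0.0145 m) or (horizontal distance between post3 and slot3 below 0.011 m and z of post3 in the frame of slot3 between -0.0195 and -0.0145 m)) and ((horizontal distance between post4 and slot0 below 0.011 m and z of post4 in the frame of slot0 between -0.0195 and -0.0145 m) or (horizontal distance between post4 and slot1 below 0.011 m and z of post4 in the frame of slot1 between -0.0195 and -0.0145 m) or (horizontal distance between post4 and slot2 below 0.011 m and z of post4 in the frame of slot2 between -0.0195 and -0.0145 m) or (horizontal distance between post4 and slot3 below 0.011 m and z of post4 in the frame of slot3 between -0.0195 and -0.0145 m))), for 0.3 s.
2. the tester's tip touches the mark of the tallest post (distance between tip and mark1 below 0.006 m and contact force between tester and post1 above 0.3 N), for 0.2 s.
3. the tester's tip touches the mark of the second tallest post (distance between tip and mark2 below 0.006 m and contact force between tester and post2 above 0.3 N), for 0.2 s.
4. the tester's tip touches the mark of the third tallest post (distance between tip and mark3 below 0.006 m and contact force between tester and post3 above 0.3 N), for 0.2 s.
5. the tester's tip touches the mark of the shortest post (distance between tip and mark4 below 0.006 m and contact force between tester and post4 above 0.3 N), for 0.2 s.
At the end, for the whole second after the job is handed in: Each post: upright, collar on the plate (2.5 mm), within 11 mm of a slot's centre, foot within 0.3 rad of square across it. Tester flat and at rest, origin within 70 mm (x) and 60 mm (y) of the mat's centre. Marks were touched within 6 mm, tallest first, after all were locked (all of step 1 and linear speed of each of post1, post2, post3, post4, tester below 0.02 m/s and x of tester in the frame of mat between -0.07 and 0.07 m and y of tester in the frame of mat between -0.06 and 0.06 m and z of tester in the frame of mat below 0.006 m and angle between tester's own z axis and vertical below 0.1 rad).
It fails at once if the bottle is displaced by more than 30 mm (distance of wash_bottle from where it was at the start of the episode above 0.03 m).
It fails at once if the red tube rack is displaced by more than 30 mm (distance of tube_rack from where it was at the start of the episode above 0.03 m).
Of post1, post2, post3, post4 only 3 to 4 are there at a start; the rules pass over those that are not, and their reading is None.
At some moment in a run one of tester may be knocked a few centimetres aside while the robot is not near it.
It also fails if it takes over 208 s, if anything falls off the work surface, if the arm or the gripper's body presses on something with over 40 N, if the wrist force passes 120 N, or if a joint passes its speed limit or range.

## Working session

There is one attempt and no reset: what is moved stays moved. The work goes in short steps, Python scripts to look and compute and a shell command to move; the robot and the scene stay as the last step left them, time stands still between calls to the robot, and variables do not carry over. Pictures are saved under pics/ and viewed, and the job is handed in when it is done.

```bash
ls; mkdir -p pics
python3 - <<'E'
from plant import state, read_camera, bot
import cv2, numpy as np
s=state(); print({k:np.round(v,3).tolist() for k,v in s.items()}); print(bot.grasp_offset)
for n in("scene","top"):
    c=read_camera(n); cv2.imwrite(f"pics/{n}0.png",c["frame"][:,:,::-1]); print(n,c["camera_matrix"].round(1).tolist(),c["R"].round(3).tolist(),c["t"].round(3).tolist())
E
```

```text
pics
{'time_s': 0.0, 'joint_positions': [81.051, 14.653, 6.13, -0.029, -81.584, -16.308], 'qvel': [-0.046, 0.112, 0.061, 0.108, 0.041, 0.059], 'tau': [0.0, -38.663, 23.794, 5.365, -0.006, 0.0], 'eef_pos': [0.234, 0.497, 0.23], 'tcp_rot': [[0.904, -0.427, -0.001], [-0.427, -0.904, -0.002], [0.0, 0.002, -1.0]], 'wrist_force': [0.891, 0.053, 0.008], 'wrist_torque': [-0.002, 0.006, 0.038], 'opening': 0.085}
0.0187
scene [[485.8, 0.0, 328.7], [0.0, 485.8, 231.4], [0.0, 0.0, 1.0]] [[-0.849, 0.528, 0.009], [0.425, 0.692, -0.583], [-0.314, -0.492, -0.812]] [0.479, -0.18, 1.251]
top [[471.1, 0.0, 321.7], [0.0, 471.1, 233.4], [0.0, 0.0, 1.0]] [[0.022, -1.0, 0.012], [-0.988, -0.024, -0.155], [0.156, -0.009, -0.988]] [-0.027, 0.569, 1.197]
```

View pics/scene0.png

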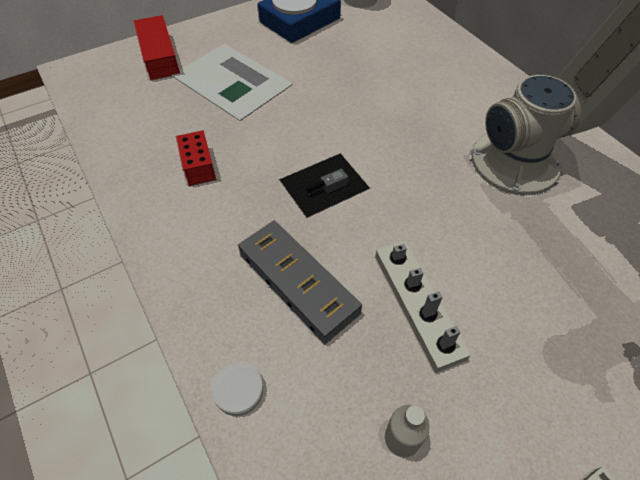

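View pics/top0.png

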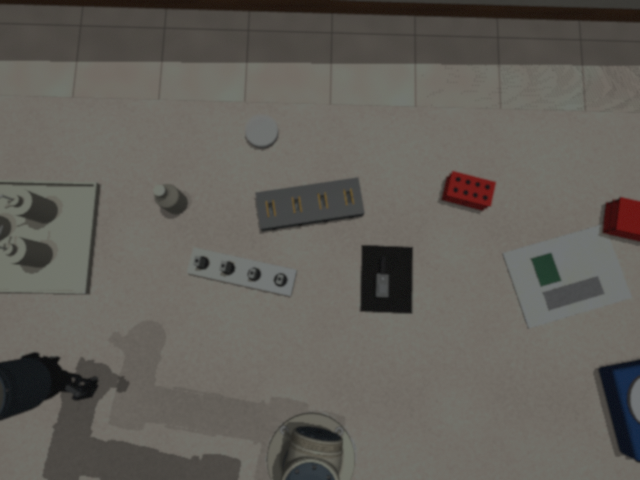

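The four posts, the base with its slots, the mat with the tester, the bottle and the red rack are all visible. In the top view the rack is at (242,272), the base at (310,204), the tester at (383,280), the bottle at (171,199) and the red rack at (468,190). Next I measure.

```bash
cat > h.py <<'E'
from plant import state, read_camera, bot
import cv2, numpy as np
def cloud(c):
    z=c["z_map"];K=c["camera_matrix"];v,u=np.mgrid[:480,:640]
    P=np.stack([(u-K[0,2])/K[0,0]*z,(v-K[1,2])/K[1,1]*z,z],-1)
    W=(P-c["t"])@c["R"]; W[z==0]=np.nan
    return W
def crop(c,W,x0,x1,y0,y1,name):
    m=(W[...,0]>x0)&(W[...,0]<x1)&(W[...,1]>y0)&(W[...,1]<y1)
    v,u=np.where(m); a,b,d,e=v.min(),v.max(),u.min(),u.max()
    im=c["frame"][a:b,d:e,::-1]; f=min(800/im.shape[1],600/im.shape[0]); f=int(f)
    cv2.imwrite(name,cv2.resize(im,None,fx=f,fy=f,interpolation=cv2.INTER_CUBIC)); print(name,"u0,v0",d,a,"f",f)
def rect(p):
    (cx,cy),(w,h),a=cv2.minAreaRect((p*1000).astype(np.float32))
    return np.round([cx,cy,w,h,a],1).tolist()
E
python3 - <<'E'
from h import *
for n in("top","scene"):
    c=read_camera(n);W=cloud(c);np.savez(f"/tmp/{n}.npz",W=W,f=c["frame"])
    X,Y,Z=W[...,0],W[...,1],W[...,2]
    tb=(X>.3)&(X<.8)&(abs(Y)<.4)&(abs(Z)<.008); print(n,"table z",np.nanmedian(Z[tb]),"n",tb.sum())
    m=(X>.25)&(X<.8)&(abs(Y)<.45)&(Z>.012)
    k,l,st,ce=cv2.connectedComponentsWithStats(m.astype(np.uint8))
    for i in range(1,k):
        if st[i,4]<25: continue
        q=l==i; zz=Z[q]; print(" comp",st[i,4],ce[i].round(),"zmax",np.percentile(zz,[50,99]).round(4), rect(W[q][:,:2]))
        zt=np.median(zz); top=q&(abs(Z-zt)<.005); print("    medianlevel",top.sum(),rect(W[top][:,:2]))
crop(c,W,.25,.65,-.2,.4,"pics/s1.png")
E
```

```text
top table z -0.0004902318922918442 n 45231
 comp 1195 [466. 189.] zmax [0.0588 0.065 ] [699.1, -402.7, 111.7, 72.9, 77.0]
    medianlevel 968 [699.1, -402.3, 111.0, 72.8, 77.3]
 comp 3911 [309. 204.] zmax [0.0441 0.0498] [650.5, 20.5, 105.3, 280.2, 10.0]
    medianlevel 3555 [652.4, 20.9, 102.0, 280.3, 10.2]
 comp 747 [169. 198.] zmax [0.1002 0.1528] [648.1, 382.3, 56.5, 63.2, 57.5]
    medianlevel 144 [647.8, 383.1, 52.6, 58.6, 52.4]
 comp 2845 [241. 271.] zmax [0.0305 0.1045] [466.9, 195.9, 281.7, 70.2, 78.9]
    medianlevel 2230 [466.8, 195.8, 281.1, 70.2, 78.9]
 comp 365 [382. 281.] zmax [0.0294 0.035 ] [460.9, -175.7, 32.7, 103.7, 88.7]
    medianlevel 335 [461.2, -175.9, 32.3, 103.0, 89.6]
scene table z 0.0003752652952350345 n 59564
 comp 1173 [195. 156.] zmax [0.0601 0.0643] [702.0, -401.3, 112.1, 69.8, 76.4]
    medianlevel 917 [702.0, -401.4, 112.0, 69.8, 76.4]
 comp 469 [329. 181.] zmax [0.0292 0.0335] [462.9, -175.4, 34.7, 106.4, 88.0]
    medianlevel 365 [462.7, -175.5, 34.0, 106.3, 89.0]
 comp 6391 [300. 280.] zmax [0.0451 0.0489] [656.2, 20.4, 105.4, 283.0, 10.2]
    medianlevel 5640 [654.6, 20.0, 102.1, 282.8, 10.2]
 comp 4836 [422. 306.] zmax [0.0309 0.1049] [468.6, 194.6, 281.6, 73.1, 78.9]
    medianlevel 3298 [468.6, 194.6, 281.6, 73.1, 79.0]
 comp 1728 [406. 430.] zmax [0.1031 0.1523] [655.3, 387.7, 59.3, 63.3, 23.4]
    medianlevel 363 [655.8, 387.3, 53.5, 57.0, 24.9]
pics/s1.png u0,v0 254 151 f 2
```

Run:
```python
from h import *
yr=np.radians(-11.1); cr=np.array([.4677,.1952]); ys=np.radians(10.2); cs=np.array([.6535,.0204])
R=lambda a:np.array([[np.cos(a),-np.sin(a)],[np.sin(a),np.cos(a)]])
for n in("top","scene"):
    d=np.load(f"/tmp/{n}.npz");W=d["W"];f=d["f"].astype(float)
    L=(W[...,:2]-cr)@R(yr)
    for k in (1.5,.5,-.5,-1.5):
        m=(abs(L[...,1]-.07*k)<.03)&(abs(L[...,0])<.04)&(W[...,2]>.042)
        z=W[m][:,2]; h=np.percentile(z,95); t=m&(W[...,2]>h-.008)
        p=W[t]; print(n,"post",k,"ztop",h.round(4),np.median(z[z>h-.008]).round(4),t.sum(),"local",L[t].mean(0).round(4),"rect",rect(L[t]),"nominal",(cr+R(yr)@[0,.07*k]).round(4))
    # slots: dark/low
    L=(W[...,:2]-cs)@R(ys)
    for k in (1.5,.5,-.5,-1.5):
        m=(abs(L[...,1]-.07*k)<.02)&(abs(L[...,0])<.04)&(W[...,2]<.035)
        print(n,"slot",k,m.sum(),L[m].mean(0).round(4) if m.any() else None, rect(L[m]) if m.sum()>4 else '',"nominal",(cs+R(ys)@[0,.07*k]).round(4))
        g=(abs(L[...,1]-.07*k)<.025)&(abs(L[...,0])<.04)&(abs(W[...,2]-.045)<.006)&(f[...,0]-f[...,2]>25)
        print("   brass",g.sum(),L[g].mean(0).round(4) if g.any() else None)
    # tester
    m=(abs(W[...,0]-.46)<.09)&(abs(W[...,1]+.175)<.05)&(W[...,2]>.018)
    h=f.sum(-1); b=m&(h>np.median(h[m])*.7); print("tester box",b.sum(),rect(W[b][:,:2]))
    mm=(abs(W[...,0]-.46)<.2)&(abs(W[...,1]+.175)<.15)&(abs(W[...,2])<.006)&(h<100); print("mat",rect(W[mm][:,:2]), np.percentile(W[mm][:,:2],[0.5,99.5],axis=0).round(3).tolist())
```

```text
top post 1.5 ztop 0.0957 0.092 57 local [-0.0015  0.105 ] rect [-1.6, 105.3, 24.0, 14.2, 1.8] nominal [0.4879 0.2982]
top post 0.5 ztop 0.1071 0.1044 59 local [-0.0005  0.0355] rect [-0.4, 36.0, 14.7, 23.8, 88.3] nominal [0.4744 0.2295]
top post -0.5 ztop 0.083 0.0811 55 local [-0.0017 -0.035 ] rect [-1.7, -34.8, 13.6, 23.7, 88.4] nominal [0.461  0.1609]
top post -1.5 ztop 0.0714 0.069 51 local [-0.0012 -0.1056] rect [-1.3, -105.4, 13.9, 23.8, 88.2] nominal [0.4475 0.0922]
top slot 1.5 45 [0.0065 0.1081] [6.2, 108.1, 28.3, 11.8, 0.7] nominal [0.6349 0.1237]
   brass 66 [-0.0004  0.105 ]
top slot 0.5 47 [0.0059 0.0361] [6.1, 36.0, 28.5, 11.7, 0.8] nominal [0.6473 0.0548]
   brass 59 [-0.001   0.0351]
top slot -0.5 46 [ 0.0064 -0.0356] [6.1, -35.8, 11.8, 28.8, 89.8] nominal [ 0.6597 -0.014 ]
   brass 55 [-0.001  -0.0354]
top slot -1.5 42 [ 0.0065 -0.1078] [6.4, -107.8, 11.2, 30.6, 89.4] nominal [ 0.6721 -0.0829]
   brass 61 [-0.0002 -0.1046]
tester box 264 [438.8, -175.5, 30.6, 59.5, 86.6]
mat [458.2, -191.3, 132.1, 173.6, 88.5] [[0.372, -0.256], [0.543, -0.126]]
scene post 1.5 ztop 0.
[... 372 characters left out ...]
8 86 local [ 0.0017 -0.1042] rect [1.8, -105.2, 17.7, 25.2, 89.6] nominal [0.4475 0.0922]
scene slot 1.5 62 [-0.0107  0.0927] [-10.1, 92.7, 28.9, 9.7, 2.3] nominal [0.6349 0.1237]
   brass 115 [0.0004 0.1045]
scene slot 0.5 51 [-0.0097  0.0201] [-9.7, 20.4, 27.2, 9.7, 2.8] nominal [0.6473 0.0548]
   brass 105 [0.     0.0342]
scene slot -0.5 33 [-0.0104 -0.0516] [-10.9, -51.6, 6.1, 26.5, 89.8] nominal [ 0.6597 -0.014 ]
   brass 98 [ 0.0004 -0.0359]
scene slot -1.5 18 [-0.0107 -0.1225] [-11.4, -119.5, 24.0, 10.5, 1.6] nominal [ 0.6721 -0.0829]
   brass 89 [-0.     -0.1056]
tester box 239 [439.9, -175.4, 33.4, 60.5, 88.9]
mat [458.5, -192.1, 140.3, 177.3, 89.3] [[0.372, -0.26], [0.547, -0.123]]
```

View pics/s1.png

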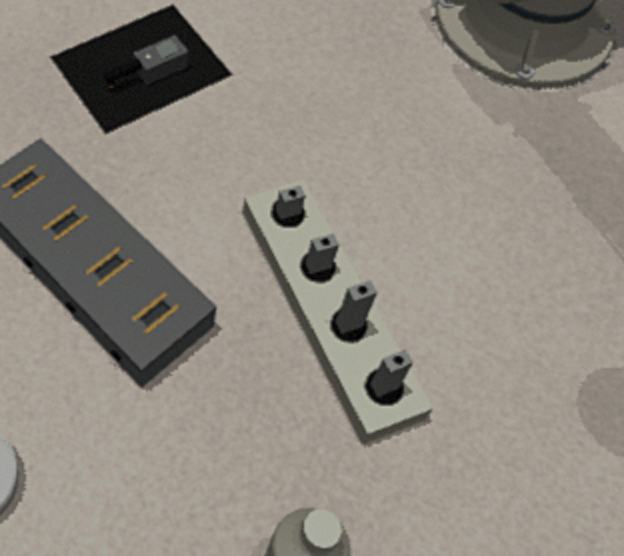

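Rack order from left to right: post2, post1, post3, post4. Both cameras agree on the offset from rack to stand to within 0.5 mm. Approaching the leftmost post (post2).

```bash
python3 -m handwheel '[[[6,-5,-2],5],[[12,-10,-4],10],[[18,-15,-6],14.2],[[25.3,-19.9,-8.1],14.2],[[25.3,-19.9,-8.1],14.2],[[25.3,-19.9,-8.1],14.2],[[25.3,-19.9,-8.1],14.2],[[25.3,-19.9,-8.1],14.2],[[25.3,-19.9,-8.1],14.2]]' 0.45
python3 - <<'E'
from h import *
s=state(); print(s["eef_pos"],s["tcp_rot"],s["opening"],s["wrist_force"],s["joint_positions"])
c=read_camera("scene"); crop(c,cloud(c),.3,.65,.1,.4,"pics/s2.png")
E
```

```text
time_s: 1.32
eef_pos: [0.487, 0.2995, 0.1508]
tcp_rot: [[0.982, -0.19, 0.001], [-0.19, -0.982, 0.001], [0.0, -0.001, -1.0]]
wrist_force: [-0.2, -0.5, -0.1]
opening: 0.0467
[0.48698474 0.29946056 0.15084376] [[ 9.81758491e-01 -1.90131321e-01  5.88729053e-04]
 [-1.90131746e-01 -9.81758277e-01  7.77796900e-04]
 [ 4.30106068e-04 -8.75544794e-04 -9.99999524e-01]] 0.046667287015455604 [-0.1940948  -0.4794323  -0.10823847] [ 4.72537038e+01  1.90658764e+01  5.35389368e-01 -5.77822654e-03
 -7.14138909e+01  3.17876722e+01]
pics/s2.png u0,v0 319 48 f 1
```

View pics/s2.png

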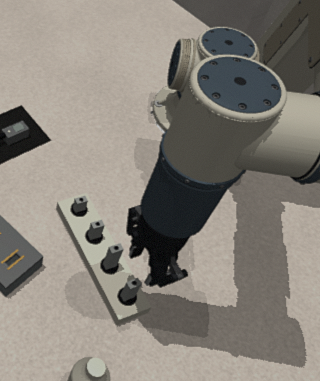

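```bash
python3 -m handwheel '[[[0,0,-3],0],[[0,0,-6],0],[[0,0,-8],0],[[0,0,-8],0],[[0,0,-8],0]]'
python3 - <<'E'
from h import *
c=read_camera("scene");K=c["camera_matrix"]
im=c["frame"][:,:,::-1].copy()
for p in ([.4879,.2982,.0923],state()["eef_pos"]):
    q=K@(c["R"]@np.array(p)+c["t"]);q=q[:2]/q[2];print(q)
cr=im[250:400,370:530]; cv2.imwrite("pics/s3.png",cv2.resize(cr,None,fx=4,fy=4,interpolation=cv2.INTER_CUBIC))
E
```

```text
time_s: 2.0
eef_pos: [0.4881, 0.2992, 0.0715]
tcp_rot: [[0.982, -0.191, 0.002], [-0.191, -0.982, 0.001], [0.001, -0.001, -1.0]]
wrist_force: [-0.0, -0.5, 0.1]
opening: 0.047
[452.30410252 330.99961436]
[450.15259532 336.20015204]
```

View pics/s3.png

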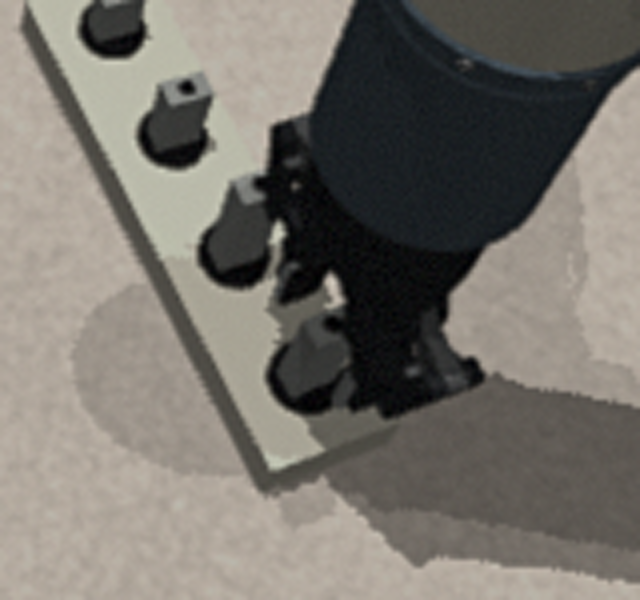

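The jaws straddle post2: left fingertip near (290,290), right fingertip near (360,400) in the crop. Descending and gripping.

```bash
python3 -m handwheel '[[[0,-0.1,-1.5],0],[[0,-0.1,-2.9],0],[[0,-0.1,-2.9],0],[[0,-0.1,-2.9],0],[[0,-0.1,-2.9],0]]' && python3 -m handwheel '[[[0,0,0],0],[[0,0,0],0],[[0,0,0],0],[[0,0,0],0],[[0,0,0],0],[[0,0,0],0]]' 1
```

```text
time_s: 2.68
eef_pos: [0.4879, 0.2977, 0.0417]
tcp_rot: [[0.981, -0.192, 0.001], [-0.192, -0.981, 0.001], [0.001, -0.001, -1.0]]
wrist_force: [0.0, -0.1, 0.4]
opening: 0.0468
time_s: 3.42
eef_pos: [0.4878, 0.2976, 0.0416]
tcp_rot: [[0.981, -0.192, 0.001], [-0.192, -0.981, 0.0], [0.0, -0.0, -1.0]]
wrist_force: [-0.3, 0.6, 3.6]
opening: 0.0133
```

```bash
python3 -m handwheel '[[[0,0,2.5],0],[[0,0,7],0],[[0,0,12],0],[[5,-6,12],8],[[10,-12,12],16],[[14.7,-17.4,12],21.3],[[14.7,-17.4,12],21.3],[[14.7,-17.4,12],21.3],[[14.7,-17.4,12],21.3]]'
python3 - <<'E'
from h import *
s=state();e=s["eef_pos"];print(e,s["opening"],np.degrees(np.arctan2(-s["tcp_rot"][0][1],s["tcp_rot"][1][1])))
for n in("scene","top"):
    c=read_camera(n);K=c["camera_matrix"]; im=c["frame"][:,:,::-1].copy()
    q=K@(c["R"]@np.array(e)+c["t"]);q=(q[:2]/q[2]).astype(int);print(q)
    cv2.imwrite(f"pics/{n}4.png",cv2.resize(im[max(q[1]-70,0):q[1]+70,q[0]-80:q[0]+80],None,fx=4,fy=4,interpolation=cv2.INTER_CUBIC))
E
```

```text
time_s: 4.55
eef_pos: [0.6341, 0.1235, 0.1603]
tcp_rot: [[0.984, 0.177, -0.002], [0.177, -0.984, -0.0], [-0.002, -0.0, -1.0]]
wrist_force: [-0.3, 0.4, -0.6]
opening: 0.0138
[0.63406551 0.1234552  0.16034518] 0.01375591459966422 -169.78267805018896
[332 277]
[265 198]
```

View pics/scene4.png

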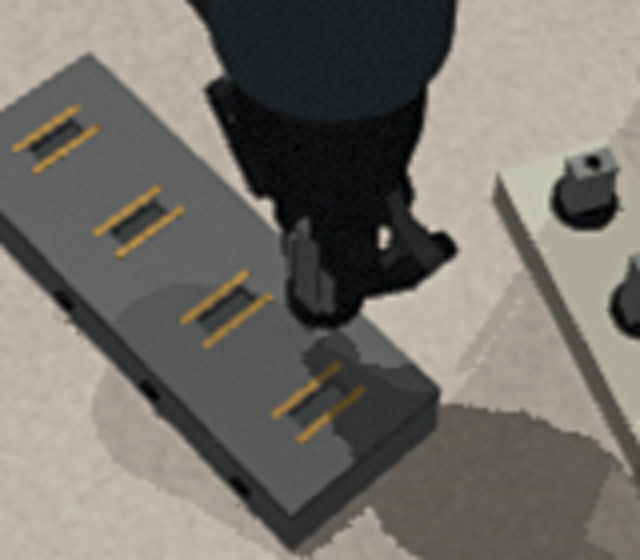

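View pics/top4.png

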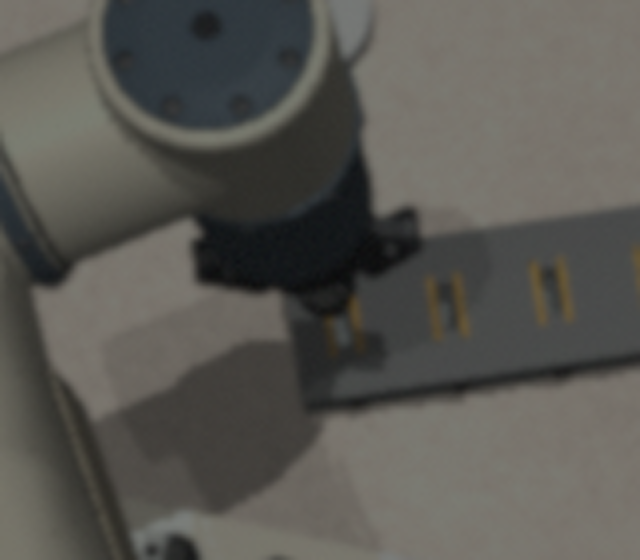

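```bash
python3 -m handwheel '[[[0.1,0,-4],0],[[0.1,0,-7.8],0],[[0.1,0,-7.8],0],[[0.1,0,-7.8],0]]'; python3 -m handwheel '[[[0,0,-0.5],0],[[0,0,-0.9],0],[[0,0,-0.9],0],[[0,0,-0.9],0]]'
```

```text
time_s: 5.15
eef_pos: [0.6365, 0.1242, 0.0853]
tcp_rot: [[0.984, 0.179, 0.003], [0.179, -0.984, 0.0], [0.003, 0.0, -1.0]]
wrist_force: [-0.3, 0.5, -0.4]
opening: 0.0135
time_s: 5.65
eef_pos: [0.6358, 0.1234, 0.0745]
tcp_rot: [[0.984, 0.178, 0.0], [0.178, -0.984, -0.0], [0.0, 0.0, -1.0]]
wrist_force: [0.4, -0.2, -1.4]
opening: 0.0134
```

```bash
python3 -m handwheel '[[[-0.05,0,-0.2],0],[[-0.05,0,-0.5],0],[[-0.05,0,-0.7],0],[[-0.05,0,-0.7],0]]'
```

```text
time_s: 6.15
eef_pos: [0.635, 0.1234, 0.067]
tcp_rot: [[0.984, 0.178, -0.001], [0.178, -0.984, -0.0], [-0.001, 0.0, -1.0]]
wrist_force: [0.3, 0.0, -0.8]
opening: 0.0131
```

```bash
python3 -m handwheel '[[[0,0,-0.3],0],[[0,0,-0.6],0],[[0,0,-0.9],0],[[0,0,-1.1],0],[[0,0,-1.1],0],[[0,0,-1.1],0]]'
```

```text
time_s: 6.9
eef_pos: [0.6352, 0.1234, 0.0567]
tcp_rot: [[0.984, 0.178, 0.0], [0.178, -0.984, 0.0], [0.0, 0.0, -1.0]]
wrist_force: [-2.5, -0.1, 2.8]
opening: 0.0134
```

```bash
python3 -m handwheel '[[[0,0,0],-10],[[0,0,0],-20],[[0,0,0],-30],[[0,0,0],-40],[[0,0,0],-50],[[0,0,0],-60],[[0,0,0],-70],[[0,0,0],-80],[[0,0,0],-90],[[0,0,0],-90]]'; python3 -m handwheel '[[[0,0,0],0],[[0,0,0],0]]'
```

```text
time_s: 8.15
eef_pos: [0.6357, 0.1235, 0.0567]
tcp_rot: [[0.179, -0.984, 0.001], [-0.984, -0.179, 0.0], [0.0, -0.001, -1.0]]
wrist_force: [0.5, -0.5, 0.9]
opening: 0.0132
time_s: 8.4
eef_pos: [0.6357, 0.1235, 0.0567]
tcp_rot: [[0.18, -0.984, 0.001], [-0.984, -0.18, 0.0], [0.0, -0.001, -1.0]]
wrist_force: [1.8, 0.5, 2.9]
opening: 0.0134
```

```bash
python3 -m handwheel '[[[0,0,0],0],[[0,0,0],0],[[0,0,0],0],[[0,0,2],0],[[0,0,6],0],[[0,0,11],0],[[0,0,14.4],0],[[0,0,14.4],0]]' 0.45; python3 -m handwheel '[[[-4,2.5,0],10],[[-8,5,0],20],[[-12,7.5,0],30],[[-16.05,10.6,0],40],[[-16.05,10.6,0],50],[[-16.05,10.6,0],60],[[-16.05,10.6,0],68.7],[[-16.05,10.6,-5],68.7],[[-16.05,10.6,-9],68.7],[[-16.05,10.6,-9],68.7]]'
python3 - <<'E'
from h import *
for n in("scene",):
    c=read_camera(n); im=c["frame"][:,:,::-1].copy()
    cv2.imwrite(f"pics/{n}5.png",cv2.resize(im[210:380,230:490],None,fx=3,fy=3,interpolation=cv2.INTER_CUBIC))
E
```

```text
time_s: 9.4
eef_pos: [0.6367, 0.1238, 0.204]
tcp_rot: [[0.178, -0.984, 0.007], [-0.984, -0.178, 0.002], [-0.001, -0.007, -1.0]]
wrist_force: [0.4, -0.8, -0.3]
opening: 0.047
time_s: 10.65
eef_pos: [0.4722, 0.2276, 0.1069]
tcp_rot: [[0.981, -0.192, -0.007], [-0.192, -0.981, -0.005], [-0.006, 0.006, -1.0]]
wrist_force: [0.6, 0.6, -0.4]
opening: 0.0472
```

View pics/scene5.png

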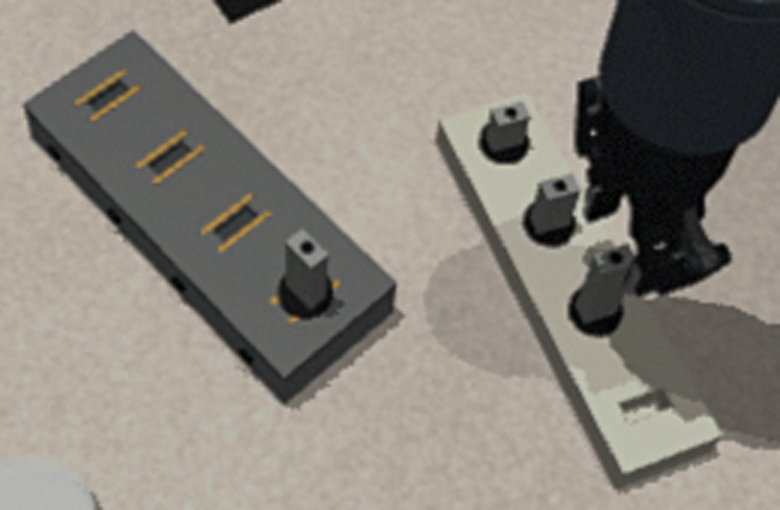

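Post2 is seated crosswise at about (305,270), and the gripper is above post1. Descending and gripping.

```bash
python3 -m handwheel '[[[0,0,0],0],[[0,0,0],0],[[0,0,-2],0],[[0,0,-4],0],[[0,0,-6],0],[[0,0,-6.9],0],[[0,0,-6.9],0],[[0,0,-6.9],0]]'; python3 -m handwheel '[[[0,0,0],0],[[0,0,0],0],[[0,0,0],0],[[0,0,0],0],[[0,0,0],0],[[0,0,0],0]]' 1
```

```text
time_s: 11.7
eef_pos: [0.4753, 0.2299, 0.0423]
tcp_rot: [[0.981, -0.192, 0.002], [-0.192, -0.981, 0.001], [0.001, -0.001, -1.0]]
wrist_force: [0.8, 0.1, 0.3]
opening: 0.0467
time_s: 12.45
eef_pos: [0.475, 0.2297, 0.0419]
tcp_rot: [[0.981, -0.191, 0.001], [-0.191, -0.981, 0.001], [0.001, -0.001, -1.0]]
wrist_force: [-0.2, -0.3, 5.3]
opening: 0.0128
```

```bash
python3 -m handwheel '[[[0,0,2.5],0],[[0,0,7],0],[[0,0,12],0],[[5,-6,12],8],[[10,-12,12],16],[[17.2,-17.5,12],21.3],[[17.2,-17.5,12],21.3],[[17.2,-17.5,12],21.3],[[17.2,-17.5,12],21.3],[[17.2,-17.5,12],21.3]]'; python3 -m handwheel '[[[0,0,-4],0],[[0,0,-7.8],0],[[0,0,-8.7],0],[[0,0,-8.7],0],[[0,0,-8.7],0]]'
```

```text
time_s: 13.7
eef_pos: [0.646, 0.0553, 0.1613]
tcp_rot: [[0.984, 0.179, -0.0], [0.179, -0.984, 0.0], [-0.0, -0.0, -1.0]]
wrist_force: [-0.1, 0.5, -0.5]
opening: 0.0131
time_s: 14.32
eef_pos: [0.6476, 0.0549, 0.0761]
tcp_rot: [[0.984, 0.179, 0.003], [0.179, -0.984, 0.001], [0.003, 0.0, -1.0]]
wrist_force: [1.0, 0.6, -0.5]
opening: 0.0135
```

```bash
python3 -m handwheel '[[[0,0,-0.2],0],[[0,0,-0.5],0],[[0,0,-0.7],0],[[0,0,-0.7],0]]'; python3 -m handwheel '[[[0,0,-0.3],0],[[0,0,-0.6],0],[[0,0,-0.9],0],[[0,0,-1.1],0],[[0,0,-1.1],0],[[0,0,-1.1],0]]'
```

```text
time_s: 14.82
eef_pos: [0.6465, 0.0543, 0.0669]
tcp_rot: [[0.984, 0.178, -0.001], [0.178, -0.984, -0.0], [-0.001, 0.0, -1.0]]
wrist_force: [-0.1, -0.2, -1.4]
opening: 0.0132
time_s: 15.58
eef_pos: [0.6467, 0.0544, 0.0569]
tcp_rot: [[0.984, 0.178, 0.0], [0.178, -0.984, -0.0], [0.0, 0.0, -1.0]]
wrist_force: [-3.0, 0.3, 5.6]
opening: 0.0133
```

```bash
python3 -m handwheel '[[[0,0,0],-10],[[0,0,0],-20],[[0,0,0],-30],[[0,0,0],-40],[[0,0,0],-50],[[0,0,0],-60],[[0,0,0],-70],[[0,0,0],-80],[[0,0,0],-90],[[0,0,0],-90]]'; python3 -m handwheel '[[[0,0,0],0],[[0,0,0],0]]'; python3 -m handwheel '[[[0,0,0],0],[[0,0,0],0],[[0,0,0],0],[[0,0,2],0],[[0,0,6],0],[[0,0,11],0],[[0,0,14.4],0],[[0,0,14.4],0]]' 0.45; python3 -m handwheel '[[[-4,2.5,0],10],[[-8,5,0],20],[[-12,7.5,0],30],[[-16,10,0],40],[[-18.6,10.6,0],50],[[-18.6,10.6,0],60],[[-18.6,10.6,0],68.7],[[-18.6,10.6,-5],68.7],[[-18.6,10.6,-9],68.7],[[-18.6,10.6,-9],68.7]]'
python3 - <<'E'
from h import *
for n in("scene",):
    c=read_camera(n); im=c["frame"][:,:,::-1].copy()
    cv2.imwrite(f"pics/{n}6.png",cv2.resize(im[210:380,230:490],None,fx=3,fy=3,interpolation=cv2.INTER_CUBIC))
E
```

```text
time_s: 16.82
eef_pos: [0.6475, 0.0544, 0.0569]
tcp_rot: [[0.179, -0.984, 0.002], [-0.984, -0.179, -0.0], [0.0, -0.002, -1.0]]
wrist_force: [1.0, -0.1, 3.4]
opening: 0.0134
time_s: 17.08
eef_pos: [0.6475, 0.0544, 0.057]
tcp_rot: [[0.18, -0.984, 0.002], [-0.984, -0.18, -0.0], [0.0, -0.002, -1.0]]
wrist_force: [1.1, -0.7, 5.9]
opening: 0.0135
time_s: 18.08
eef_pos: [0.6481, 0.0546, 0.2039]
tcp_rot: [[0.178, -0.984, 0.006], [-0.984, -0.178, 0.001], [-0.0, -0.007, -1.0]]
wrist_force: [-0.1, -0.2, -0.5]
opening: 0.047
time_s: 19.32
eef_pos: [0.458, 0.1589, 0.1071]
tcp_rot: [[0.981, -0.192, -0.007], [-0.192, -0.981, -0.004], [-0.006, 0.006, -1.0]]
wrist_force: [0.8, 0.0, 0.5]
opening: 0.0466
```

View pics/scene6.png

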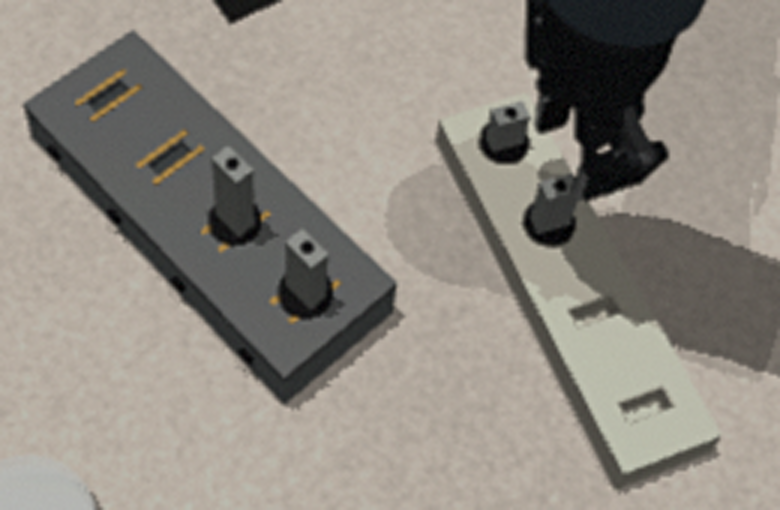

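Post1 is locked at (235,190) and post2 at (305,270); the gripper is above post3.

```bash
python3 -m handwheel '[[[0,0,0],0],[[0,0,0],0],[[0,0,-2],0],[[0,0,-4],0],[[0,0,-6],0],[[0,0,-6.9],0],[[0,0,-6.9],0],[[0,0,-6.9],0]]'; python3 -m handwheel '[[[0,0,0],0],[[0,0,0],0],[[0,0,0],0],[[0,0,0],0],[[0,0,0],0],[[0,0,0],0]]' 1
```

```text
time_s: 20.38
eef_pos: [0.4613, 0.1608, 0.0423]
tcp_rot: [[0.981, -0.192, 0.002], [-0.192, -0.981, 0.001], [0.001, -0.001, -1.0]]
wrist_force: [0.5, -0.3, -0.3]
opening: 0.047
time_s: 21.12
eef_pos: [0.4611, 0.1606, 0.0419]
tcp_rot: [[0.981, -0.191, 0.001], [-0.191, -0.981, 0.0], [0.001, -0.001, -1.0]]
wrist_force: [-1.2, -0.0, 6.0]
opening: 0.0132
```

```bash
python3 -m handwheel '[[[0,0,2.5],0],[[0,0,7],0],[[0,0,12],0],[[5,-5,12],8],[[10,-10,12],16],[[15,-15,12],21.3],[[19.8,-17.5,12],21.3],[[19.8,-17.5,12],21.3],[[19.8,-17.5,12],21.3],[[19.8,-17.5,12],21.3]]'; python3 -m handwheel '[[[0,0,-4],0],[[0,0,-7.8],0],[[0,0,-8.7],0],[[0,0,-8.7],0],[[0,0,-8.7],0]]'; python3 -m handwheel '[[[0,0,-0.2],0],[[0,0,-0.5],0],[[0,0,-0.7],0],[[0,0,-0.7],0]]'
```

```text
time_s: 22.38
eef_pos: [0.6579, -0.0141, 0.1609]
tcp_rot: [[0.984, 0.178, -0.001], [0.178, -0.984, 0.0], [-0.001, -0.0, -1.0]]
wrist_force: [-0.3, 0.1, -0.6]
opening: 0.0132
time_s: 23.0
eef_pos: [0.6595, -0.0142, 0.0761]
tcp_rot: [[0.984, 0.178, 0.003], [0.178, -0.984, 0.0], [0.003, 0.0, -1.0]]
wrist_force: [-0.3, -0.0, -0.5]
opening: 0.013
time_s: 23.5
eef_pos: [0.6585, -0.0146, 0.0669]
tcp_rot: [[0.984, 0.178, -0.001], [0.178, -0.984, -0.0], [-0.001, -0.0, -1.0]]
wrist_force: [0.3, -1.2, -1.2]
opening: 0.0133
```

```bash
python3 -m handwheel '[[[0.1,0.05,-0.3],0],[[0.1,0.05,-0.6],0],[[0.1,0.05,-0.9],0],[[0.1,0.05,-1.1],0],[[0.1,0.05,-1.1],0],[[0.1,0.05,-1.1],0]]'; python3 -m handwheel '[[[0,0,0],-10],[[0,0,0],-20],[[0,0,0],-30],[[0,0,0],-40],[[0,0,0],-50],[[0,0,0],-60],[[0,0,0],-70],[[0,0,0],-80],[[0,0,0],-90],[[0,0,0],-90]]'; python3 -m handwheel '[[[0,0,0],0],[[0,0,0],0]]'
```

```text
time_s: 24.25
eef_pos: [0.6597, -0.0141, 0.0569]
tcp_rot: [[0.984, 0.178, 0.0], [0.178, -0.984, -0.0], [0.0, 0.0, -1.0]]
wrist_force: [-2.4, 0.3, 5.2]
opening: 0.0136
time_s: 25.5
eef_pos: [0.6604, -0.0142, 0.0569]
tcp_rot: [[0.179, -0.984, 0.002], [-0.984, -0.179, -0.0], [0.001, -0.002, -1.0]]
wrist_force: [0.7, -0.5, 2.8]
opening: 0.0133
time_s: 25.75
eef_pos: [0.6604, -0.0142, 0.0569]
tcp_rot: [[0.18, -0.984, 0.002], [-0.984, -0.18, -0.0], [0.001, -0.002, -1.0]]
wrist_force: [1.6, -0.6, 5.3]
opening: 0.0134
```

```bash
python3 -m handwheel '[[[0,0,0],0],[[0,0,0],0],[[0,0,0],0],[[0,0,2],0],[[0,0,6],0],[[0,0,11],0],[[0,0,14.4],0],[[0,0,14.4],0]]' 0.45; python3 -m handwheel '[[[-4,2.5,0],10],[[-8,5,0],20],[[-12,7.5,0],30],[[-16,10,0],40],[[-21.2,10.6,0],50],[[-21.2,10.6,0],60],[[-21.2,10.6,0],68.7],[[-21.2,10.6,-5],68.7],[[-21.2,10.6,-9],68.7],[[-21.2,10.6,-9],68.7]]'
python3 - <<'E'
from h import *
for n in("scene",):
    c=read_camera(n); im=c["frame"][:,:,::-1].copy()
    cv2.imwrite(f"pics/{n}7.png",cv2.resize(im[150:380,230:490],None,fx=2.6,fy=2.6,interpolation=cv2.INTER_CUBIC))
E
```

```text
time_s: 26.75
eef_pos: [0.6611, -0.014, 0.2039]
tcp_rot: [[0.178, -0.984, 0.007], [-0.984, -0.178, 0.001], [0.001, -0.007, -1.0]]
wrist_force: [-0.9, 0.3, -0.1]
opening: 0.0467
time_s: 28.0
eef_pos: [0.4449, 0.0906, 0.1073]
tcp_rot: [[0.981, -0.192, -0.007], [-0.192, -0.981, -0.003], [-0.007, 0.005, -1.0]]
wrist_force: [-0.9, 0.0, 1.4]
opening: 0.0475
```

View pics/scene7.png

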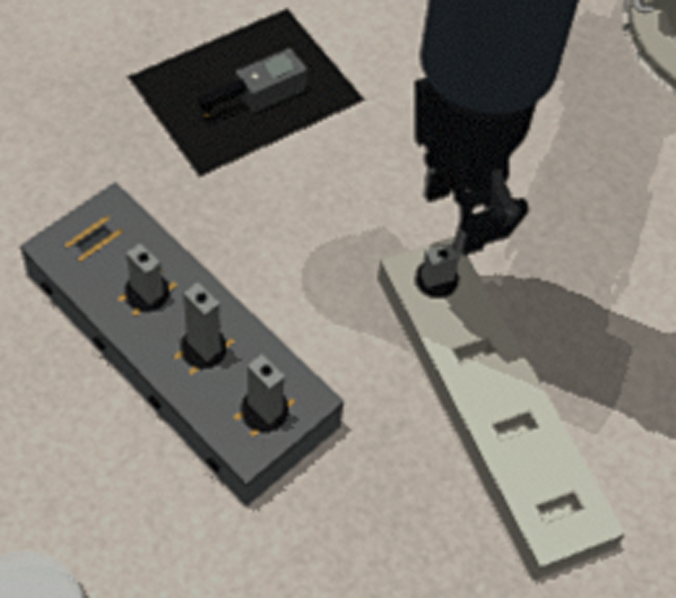

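Three posts are locked at (147,280), (203,325) and (265,395); the gripper is above post4.

```bash
python3 -m handwheel '[[[0,0,0],0],[[0,0,0],0],[[0,0,-2],0],[[0,0,-4],0],[[0,0,-6],0],[[0,0,-6.9],0],[[0,0,-6.9],0],[[0,0,-6.9],0]]'; python3 -m handwheel '[[[0,0,0],0],[[0,0,0],0],[[0,0,0],0],[[0,0,0],0],[[0,0,0],0],[[0,0,0],0]]' 1
```

```text
time_s: 29.05
eef_pos: [0.4483, 0.0923, 0.0422]
tcp_rot: [[0.981, -0.192, 0.002], [-0.192, -0.981, 0.001], [0.001, -0.001, -1.0]]
wrist_force: [-0.6, -0.8, -0.6]
opening: 0.0469
time_s: 29.8
eef_pos: [0.4481, 0.0921, 0.0419]
tcp_rot: [[0.981, -0.191, 0.001], [-0.191, -0.981, 0.0], [0.001, -0.001, -1.0]]
wrist_force: [-0.5, 0.3, 5.6]
opening: 0.013
```

```bash
python3 -m handwheel '[[[0,0,2.5],0],[[0,0,7],0],[[0,0,12],0],[[5,-5,12],8],[[10,-10,12],16],[[15,-15,12],21.3],[[20,-17.5,12],21.3],[[22.5,-17.5,12],21.3],[[22.5,-17.5,12],21.3],[[22.5,-17.5,12],21.3]]'; python3 -m handwheel '[[[0,0,-4],0],[[0,0,-7.8],0],[[0,0,-8.7],0],[[0,0,-8.7],0],[[0,0,-8.7],0]]'; python3 -m handwheel '[[[0,0,-0.2],0],[[0,0,-0.5],0],[[0,0,-0.7],0],[[0,0,-0.7],0]]'
```

```text
time_s: 31.05
eef_pos: [0.6721, -0.0829, 0.1602]
tcp_rot: [[0.984, 0.178, -0.002], [0.178, -0.984, 0.0], [-0.002, -0.001, -1.0]]
wrist_force: [-0.4, 0.4, -0.3]
opening: 0.0129
time_s: 31.68
eef_pos: [0.6737, -0.083, 0.0764]
tcp_rot: [[0.984, 0.178, 0.003], [0.178, -0.984, -0.0], [0.003, 0.001, -1.0]]
wrist_force: [-0.4, 0.7, -0.2]
opening: 0.013
time_s: 32.17
eef_pos: [0.6725, -0.0831, 0.0669]
tcp_rot: [[0.984, 0.178, -0.001], [0.178, -0.984, 0.0], [-0.001, -0.0, -1.0]]
wrist_force: [0.2, 0.3, -1.0]
opening: 0.0133
```

```bash
python3 -m handwheel '[[[0,0,-0.3],0],[[0,0,-0.6],0],[[0,0,-0.9],0],[[0,0,-1.1],0],[[0,0,-1.1],0],[[0,0,-1.1],0]]'; python3 -m handwheel '[[[0,0,0],-10],[[0,0,0],-20],[[0,0,0],-30],[[0,0,0],-40],[[0,0,0],-50],[[0,0,0],-60],[[0,0,0],-70],[[0,0,0],-80],[[0,0,0],-90],[[0,0,0],-90]]'; python3 -m handwheel '[[[0,0,0],0],[[0,0,0],0]]'; python3 -m handwheel '[[[0,0,0],0],[[0,0,0],0],[[0,0,0],0],[[0,0,2],0],[[0,0,6],0],[[0,0,11],0],[[0,0,14.4],0],[[0,0,14.4],0]]' 0.45
```

```text
time_s: 32.92
eef_pos: [0.6727, -0.0831, 0.057]
tcp_rot: [[0.984, 0.178, 0.0], [0.178, -0.984, -0.0], [0.0, 0.0, -1.0]]
wrist_force: [-3.0, 1.0, 5.6]
opening: 0.0129
time_s: 34.17
eef_pos: [0.6735, -0.0834, 0.057]
tcp_rot: [[0.179, -0.984, 0.002], [-0.984, -0.179, -0.0], [0.001, -0.002, -1.0]]
wrist_force: [0.3, 0.3, 3.5]
opening: 0.0128
time_s: 34.42
eef_pos: [0.6734, -0.0833, 0.0569]
tcp_rot: [[0.18, -0.984, 0.002], [-0.984, -0.18, -0.0], [0.001, -0.002, -1.0]]
wrist_force: [1.3, -1.5, 4.7]
opening: 0.0133
time_s: 35.42
eef_pos: [0.6741, -0.0832, 0.204]
tcp_rot: [[0.178, -0.984, 0.007], [-0.984, -0.178, -0.0], [0.001, -0.007, -1.0]]
wrist_force: [-0.1, 0.2, -0.7]
opening: 0.0473
```

```bash
python3 -m handwheel '[[[-5,5,2],10],[[-10,11,4],20],[[-16,17,4],30],[[-22,23,4],40],[[-22,23,4],50],[[-22,23,4],60],[[-22,23,4],70],[[-22,23,4],79],[[-22,23,4],79]]'
cat > m.py <<'E'
from h import *
import sys
tag=sys.argv[1]
ys=np.radians(10.2); cs=np.array([.6535,.0204])
R=lambda a:np.array([[np.cos(a),-np.sin(a)],[np.sin(a),np.cos(a)]])
for n in("top","scene"):
    c=read_camera(n);W=cloud(c);f=c["frame"].astype(float);h=f.sum(-1)
    L=(W[...,:2]-cs)@R(ys)
    for k in (1.5,.5,-.5,-1.5):
        m=(abs(L[...,1]-.07*k)<.03)&(abs(L[...,0])<.03)&(W[...,2]>.06)
        if m.sum()<20: print("none",k);continue
        z=W[m][:,2]; hh=np.percentile(z,90); t=m&(abs(W[...,2]-hh)<.006); p=W[t]
        print(n,"post",k,"ztop",np.median(z[z>hh-.006]).round(4),t.sum(),"world rect mm",rect(p[:,:2]),"loc",L[t].mean(0).round(4))
    m=(abs(W[...,0]-.46)<.1)&(abs(W[...,1]+.19)<.1)&(W[...,2]>.018)&(W[...,2]<.04)
    if m.sum()>50:
        b=m&(h>np.median(h[m])*.7); print(n,"tester",m.sum(),rect(W[m][:,:2]),"box",b.sum(),rect(W[b][:,:2]))
    v,u=np.where((abs(W[...,0]-.46)<.13)&(abs(W[...,1]+.19)<.1)); 
    im=c["frame"][v.min():v.max(),u.min():u.max(),::-1];cv2.imwrite(f"pics/{n}_t{tag}.png",cv2.resize(im,None,fx=4,fy=4,interpolation=cv2.INTER_CUBIC))
    if n=="scene": cv2.imwrite(f"pics/stand{tag}.png",cv2.resize(c["frame"][210:350,230:370,::-1],None,fx=4,fy=4,interpolation=cv2.INTER_CUBIC))
E
python3 m.py 1
```

```text
time_s: 36.55
eef_pos: [0.4521, 0.1468, 0.2394]
tcp_rot: [[1.0, -0.014, -0.002], [-0.014, -1.0, -0.001], [-0.002, 0.001, -1.0]]
wrist_force: [0.4, -0.5, 0.3]
opening: 0.0467
top post 1.5 ztop 0.1073 54 world rect mm [634.1, 125.1, 14.7, 24.7, 13.8] loc [-0.0006  0.1066]
top post 0.5 ztop 0.1198 52 world rect mm [646.3, 55.2, 13.9, 24.5, 6.9] loc [-0.0011  0.035 ]
top post -0.5 ztop 0.0953 53 world rect mm [658.4, -12.9, 14.4, 23.6, 10.4] loc [-0.0013 -0.0335]
top post -1.5 ztop 0.0827 51 world rect mm [671.8, -81.5, 14.8, 23.8, 8.7] loc [ 1.000e-04 -1.034e-01]
top tester 357 [460.8, -176.1, 32.9, 103.6, 88.1] box 262 [438.6, -175.9, 30.4, 59.5, 86.2]
scene post 1.5 ztop 0.1085 104 world rect mm [636.6, 125.2, 15.3, 25.5, 11.1] loc [0.0023 0.1063]
scene post 0.5 ztop 0.1199 99 world rect mm [648.4, 54.3, 14.5, 25.5, 10.6] loc [0.0015 0.0355]
scene post -0.5 ztop 0.0964 89 world rect mm [661.3, -13.0, 15.5, 24.9, 7.4] loc [ 0.0021 -0.0338]
scene post -1.5 ztop 0.0842 79 world rect mm [674.5, -81.6, 14.3, 26.5, 5.5] loc [ 0.0026 -0.1035]
scene tester 430 [462.9, -177.0, 37.1, 105.6, 86.8] box 237 [440.2, -176.6, 35.4, 59.0, 89.3]
```

View pics/stand1.png

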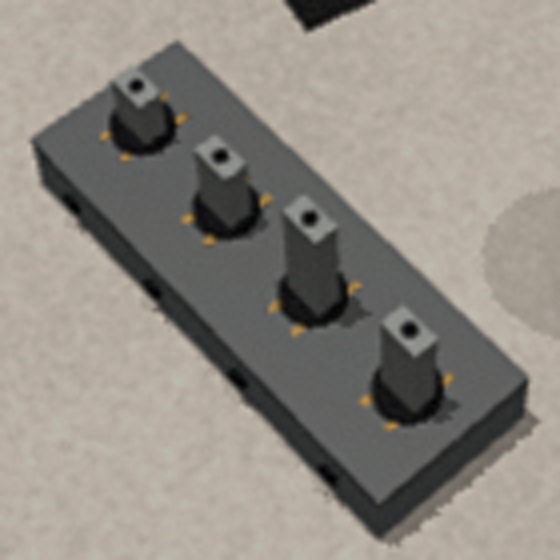

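View pics/scene_t1.png

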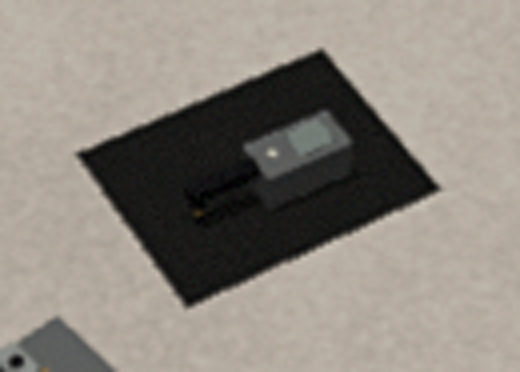

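View pics/top_t1.png

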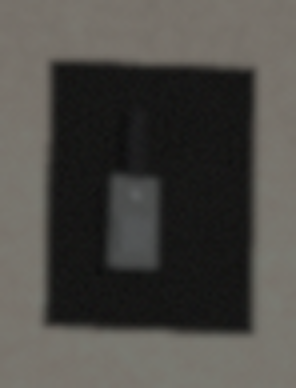

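All four posts are turned crosswise with their collars down. The tester lies with its nose toward +x, the box at about (133,222) in the top crop. I refine its yaw.

```bash
cat > t.py <<'E'
from h import *
for n in("top","scene"):
    c=read_camera(n);W=cloud(c);f=c["frame"].astype(float);h=f.sum(-1)
    m=(abs(W[...,0]-.46)<.1)&(abs(W[...,1]+.19)<.09)&(abs(W[...,2]-.03)<.005)
    p=W[m][:,:2].astype(np.float32); b=m&(h>np.median(h[m])*.7);q=W[b][:,:2]; ns=W[m&(W[...,0]>.475)][:,:2]
    v=ns.mean(0)-q.mean(0); print(n,m.sum(),"boxc",q.mean(0).round(4),rect(q),"nosec",ns.mean(0).round(4),"yaw",np.degrees(np.arctan2(v[1],v[0])).round(2),"nose xmax",ns[:,0].max().round(4),"box x",np.percentile(q[:,0],[1,99]).round(4),"z",np.median(W[b][:,2]).round(4))
s=state();print(s["eef_pos"],s["time_s"])
E
python3 t.py
```

```text
top 332 boxc [ 0.4382 -0.1754] [438.7, -175.7, 30.1, 59.5, 86.8] nosec [ 0.4934 -0.1768] yaw -1.46 nose xmax 0.5128 box x [0.4098 0.4675] z 0.0296
scene 350 boxc [ 0.4409 -0.1751] [440.2, -175.7, 33.4, 59.2, 88.4] nosec [ 0.4956 -0.1764] yaw -1.34 nose xmax 0.5161 box x [0.4124 0.4688] z 0.0305
[0.45254425 0.14683277 0.2399785 ] 36.75
```

```bash
python3 -m handwheel '[[[0,-6,0],-0.7],[[0,-12,0],-0.7],[[-0.5,-18,0],-0.7],[[-1,-24,-4],-0.7],[[-1.3,-30,-8],-0.7],[[-1.3,-32.2,-14],-0.7],[[-1.3,-32.2,-16],-0.7],[[-1.3,-32.2,-16],-0.7],[[-1.3,-32.2,-16],-0.7],[[-1.3,-32.2,-16],-0.7]]' 0.25
python3 - <<'E'
from h import *
s=state();print(s["eef_pos"])
c=read_camera("scene"); cv2.imwrite("pics/g1.png",cv2.resize(c["frame"][100:240,260:400,::-1],None,fx=4,fy=4,interpolation=cv2.INTER_CUBIC))
E
```

```text
time_s: 38.0
eef_pos: [0.4412, -0.1747, 0.0822]
tcp_rot: [[1.0, -0.025, 0.004], [-0.025, -1.0, -0.001], [0.004, 0.0, -1.0]]
wrist_force: [-0.7, 0.6, -1.1]
opening: 0.0638
[ 0.44116978 -0.17474054  0.08220489]
```

View pics/g1.png

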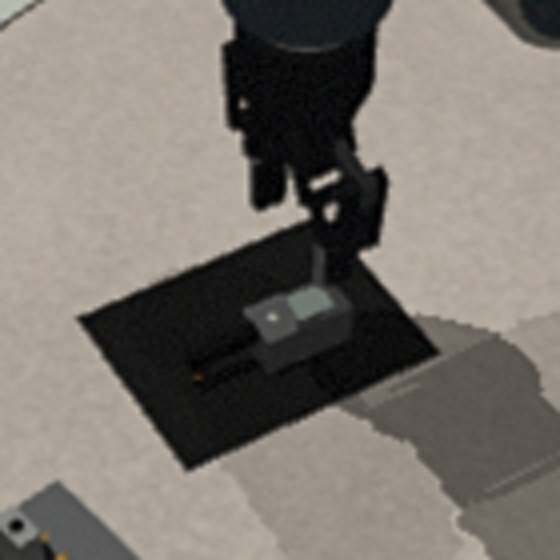

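The tester is still in place at (300,330) with the jaws above it. Descending and gripping.

```bash
python3 -m handwheel '[[[0,0,-2],0],[[0,0,-4],0],[[0,0,-6],0],[[0,0,-7.5],0],[[0,0,-7.5],0],[[0,0,-7.5],0]]'; python3 -m handwheel '[[[0,0,0],0],[[0,0,0],0],[[0,0,0],0],[[0,0,0],0],[[0,0,0],0],[[0,0,0],0]]' 1;  python3 -m handwheel '[[[0,0,2],0],[[0,0,6],0],[[0,0,11],0],[[0,0,14],0],[[0,0,14],0],[[0,0,14],0],[[0,0,14],0]]'
python3 - <<'E'
from h import *
c=read_camera("scene"); cv2.imwrite("pics/g2.png",cv2.resize(c["frame"][80:220,260:400,::-1],None,fx=4,fy=4,interpolation=cv2.INTER_CUBIC))
E
```

```text
time_s: 38.8
eef_pos: [0.4406, -0.175, 0.0064]
tcp_rot: [[1.0, -0.025, 0.002], [-0.025, -1.0, -0.0], [0.002, 0.0, -1.0]]
wrist_force: [0.6, -0.1, 0.6]
opening: 0.0643
time_s: 39.55
eef_pos: [0.4403, -0.1752, 0.0062]
tcp_rot: [[1.0, -0.025, 0.002], [-0.025, -1.0, -0.0], [0.002, 0.0, -1.0]]
wrist_force: [-0.7, 0.0, 6.4]
opening: 0.0311
time_s: 40.42
eef_pos: [0.4387, -0.1749, 0.1438]
tcp_rot: [[1.0, -0.026, -0.003], [-0.026, -1.0, 0.001], [-0.003, -0.0, -1.0]]
wrist_force: [0.6, -0.4, -1.5]
opening: 0.0313
```

View pics/g2.png

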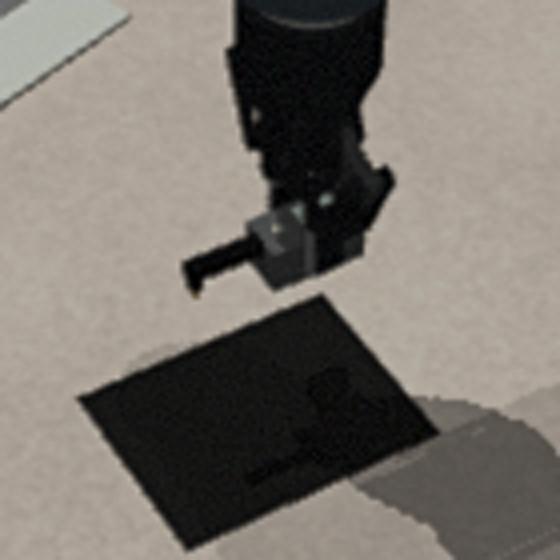

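```bash
cat > tip.py <<'E'
from h import *
import sys
s=state();e=s["eef_pos"];r=np.array(s["tcp_rot"])
off=np.array([.069,0,-.0012]); y=np.arctan2(r[1,0],r[0,0])
tip=e+np.array([np.cos(y)*off[0],np.sin(y)*off[0],off[2]]); print("tcp",np.round(e,4),"yaw",np.degrees(y).round(2),"tip pred",tip.round(4))
for n in("scene","top"):
    c=read_camera(n);K=c["camera_matrix"];q=K@(c["R"]@tip+c["t"]);q=q[:2]/q[2];print(n,q.round(1))
    u,v=q.astype(int); im=cv2.resize(c["frame"][v-35:v+35,u-40:u+40,::-1],None,fx=9,fy=9,interpolation=cv2.INTER_CUBIC)
    x,yy=((q-[u-40,v-35]+.5)*9).astype(int); cv2.line(im,(x-40,yy),(x-12,yy),(0,255,0),1); cv2.line(im,(x,yy+12),(x,yy+40),(0,255,0),1)
    cv2.imwrite(f"pics/tip_{n}_{sys.argv[1]}.png",im)
E
python3 tip.py 1
```

```text
tcp [ 0.4388 -0.1749  0.144 ] yaw -1.47 tip pred [ 0.5078 -0.1767  0.1428]
scene [308.5 153.6]
top [389. 254.]
```

View pics/tip_scene_1.png

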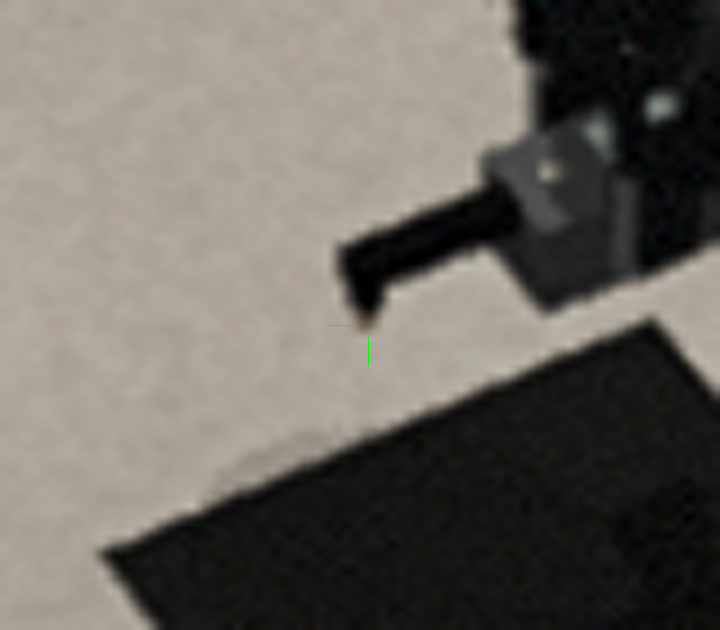

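View pics/tip_top_1.png

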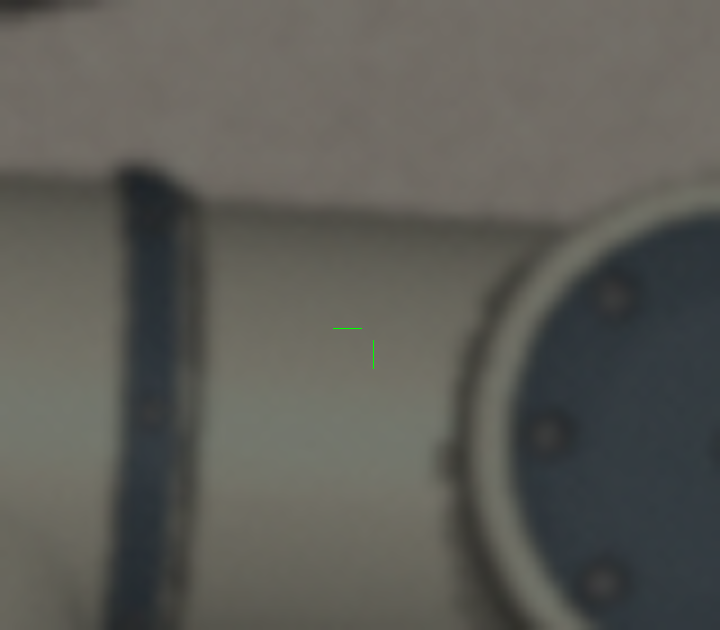

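The predicted tip (308.5,153.6) falls on the visible brass tip. Moving above mark1.

```bash
python3 -m handwheel '[[[0,0,2],0],[[3,5,2],0],[[6,10,2],0],[[9,15,2],0],[[12,20,2],0],[[13.9,23.2,2],0],[[13.9,23.2,2],0],[[13.9,23.2,0],0],[[13.9,23.2,-1.2],0],[[13.9,23.2,-1.2],0]]';  python3 -m handwheel '[[[0,0,0],0],[[0,0,0],0],[[0,0,0],0]]'; python3 tip.py 2
```

```text
time_s: 41.82
eef_pos: [0.5777, 0.0561, 0.1322]
tcp_rot: [[1.0, -0.026, -0.003], [-0.026, -1.0, -0.001], [-0.003, 0.001, -1.0]]
wrist_force: [-0.0, 0.1, -1.0]
opening: 0.031
time_s: 42.2
eef_pos: [0.5789, 0.057, 0.1338]
tcp_rot: [[1.0, -0.025, 0.001], [-0.025, -1.0, 0.0], [0.001, -0.0, -1.0]]
wrist_force: [0.2, 0.1, -1.1]
opening: 0.0306
tcp [0.5789 0.057  0.1338] yaw -1.46 tip pred [0.6478 0.0552 0.1326]
scene [307.  261.1]
top [294.8 196. ]
```

View pics/tip_scene_2.png

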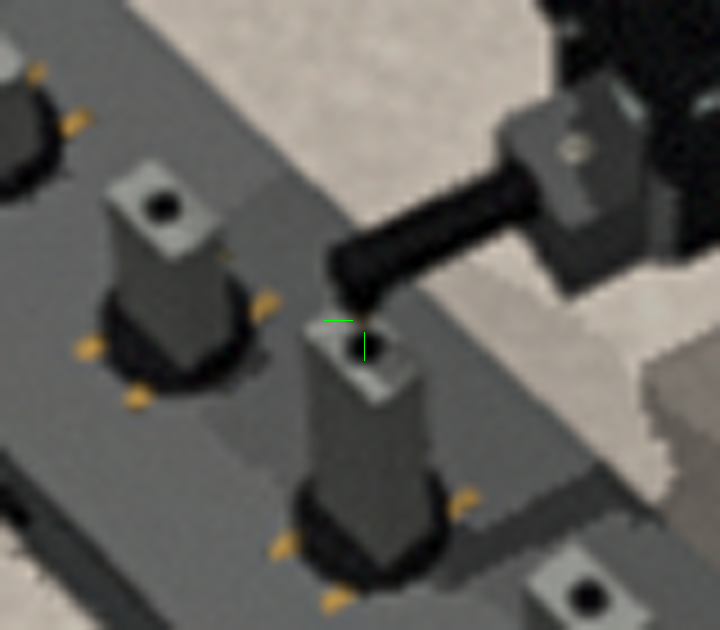

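The tip is over the mark: tip at (363,321), mark at (365,346), and the remaining descent accounts for the 25 px. Touching.

```bash
python3 -m handwheel '[[[0,-0.05,-0.5],0],[[0,-0.05,-1],0],[[0,-0.05,-1.3],0],[[0,-0.05,-1.5],0],[[0,-0.05,-1.5],0],[[0,-0.05,-1.5],0],[[0,-0.05,-1.5],0],[[0,-0.05,-1.5],0]]'; python3 tip.py 3
```

```text
time_s: 43.3
eef_pos: [0.5787, 0.0564, 0.1184]
tcp_rot: [[1.0, -0.025, 0.0], [-0.025, -1.0, 0.0], [0.0, -0.0, -1.0]]
wrist_force: [-0.6, 0.8, 0.6]
opening: 0.0309
tcp [0.5787 0.0564 0.1184] yaw -1.46 tip pred [0.6477 0.0547 0.1172]
scene [307.2 265.2]
top [295.3 197.5]
```

View pics/tip_scene_3.png

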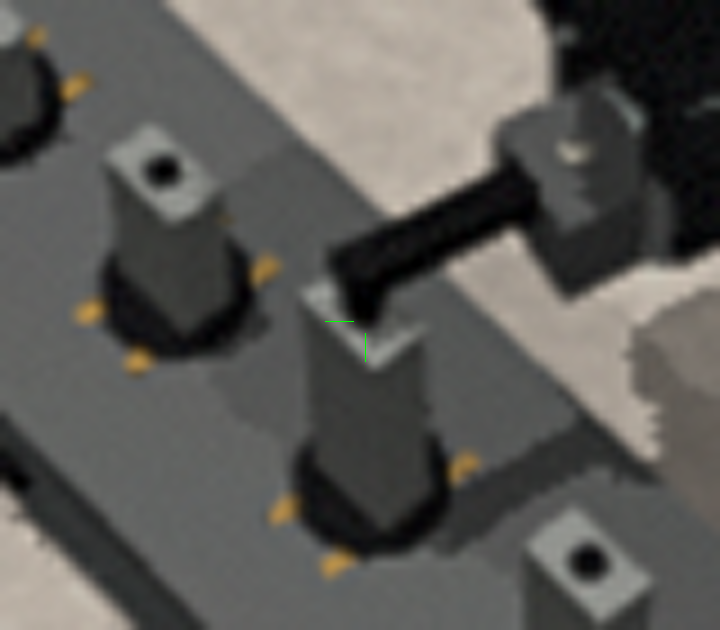

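Contact is about 1.7 N and the tip is on the mark. On to mark2 in slot0.

```bash
python3 -m handwheel '[[[0,0,0],0],[[0,0,0],0],[[0,0,3],0],[[-0.6,3.5,3],0],[[-1.2,6.95,3],0],[[-1.2,6.95,3],0],[[-1.2,6.95,1],0],[[-1.2,6.95,0],0],[[-1.2,6.95,0],0]]'; python3 -m handwheel '[[[0,0,-0.6],0],[[0,0,-1],0],[[0,0,-1.2],0],[[0,0,-1.2],0],[[0,0,-1.2],0],[[0,0,-1.2],0],[[0,0,-1.2],0],[[0,0,-1.2],0]]';python3 tip.py 4
```

```text
time_s: 44.52
eef_pos: [0.5661, 0.1252, 0.1173]
tcp_rot: [[1.0, -0.026, -0.002], [-0.026, -1.0, -0.001], [-0.002, 0.001, -1.0]]
wrist_force: [-0.1, -0.7, -1.3]
opening: 0.0306
time_s: 45.52
eef_pos: [0.5668, 0.1259, 0.1064]
tcp_rot: [[1.0, -0.025, 0.0], [-0.025, -1.0, 0.0], [0.0, -0.0, -1.0]]
wrist_force: [0.5, -0.7, 0.2]
opening: 0.0312
tcp [0.5668 0.1259 0.1064] yaw -1.46 tip pred [0.6358 0.1242 0.1052]
scene [331.8 292.8]
top [267.9 202.5]
```

View pics/tip_scene_4.png

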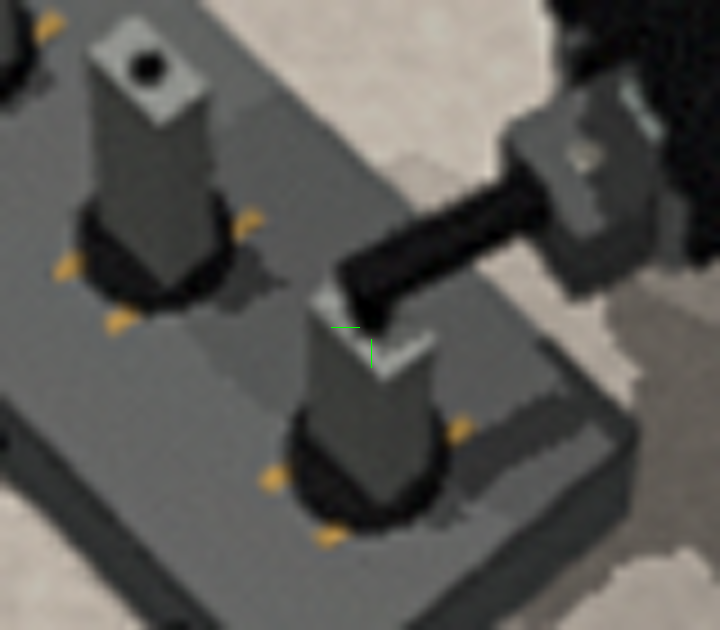

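```bash
python3 -m handwheel '[[[0,0,0],0],[[0,0,0],0],[[0,0,4],0],[[0,0,4],0],[[0.8,-5,4],0],[[1.6,-10,4],0],[[2.4,-13.75,4],0],[[2.4,-13.75,4],0],[[2.4,-13.75,1.5],0],[[2.4,-13.75,0],0]]'; python3 -m handwheel '[[[0,0,0],0],[[0,0,-0.6],0],[[0,0,-1],0],[[0,0,-1.2],0],[[0,0,-1.2],0],[[0,0,-1.2],0],[[0,0,-1.2],0],[[0,0,-1.2],0],[[0,0,-1.2],0]]';python3 tip.py 5
```

```text
time_s: 46.88
eef_pos: [0.5895, -0.011, 0.1043]
tcp_rot: [[1.0, -0.025, -0.003], [-0.025, -1.0, 0.0], [-0.003, -0.0, -1.0]]
wrist_force: [-0.2, -0.7, -0.9]
opening: 0.0309
time_s: 48.0
eef_pos: [0.5908, -0.0116, 0.0944]
tcp_rot: [[1.0, -0.025, 0.0], [-0.025, -1.0, 0.0], [0.0, -0.0, -1.0]]
wrist_force: [-0.1, 1.5, -0.9]
opening: 0.0307
tcp [ 0.5908 -0.0116  0.0944] yaw -1.45 tip pred [ 0.6598 -0.0133  0.0932]
scene [285.1 249.6]
top [322.4 195.7]
```

View pics/tip_scene_5.png

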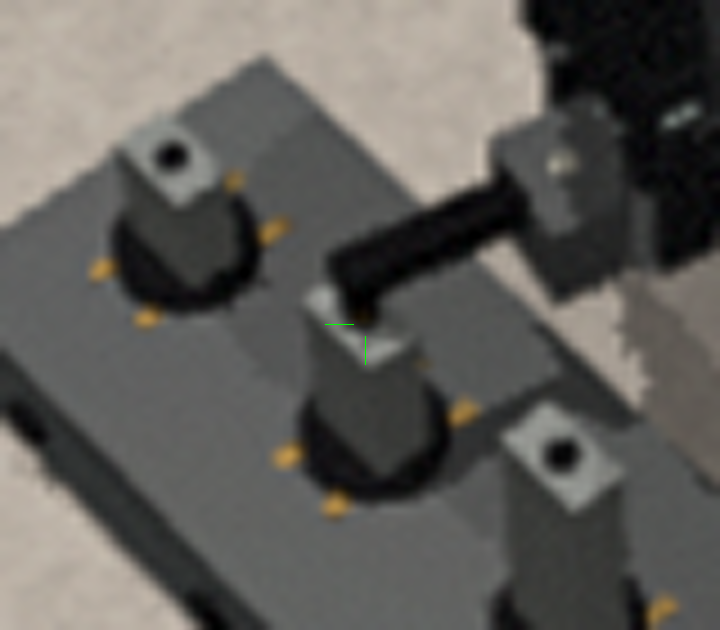

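The vertical force does not clearly show contact, so I press 1 mm further and read it again.

```bash
for i in 1 2 3; do python3 -m handwheel '[[[0,0,0],0]]' | grep force; done; python3 -m handwheel '[[[0,0,-0.1],0],[[0,0,-0.1],0]]'|grep force; for i in 1 2 3; do python3 -m handwheel '[[[0,0,0],0]]' | egrep 'force|eef'; done
```

```text
wrist_force: [1.7, 0.1, -1.4]
wrist_force: [-0.6, 0.4, 0.0]
wrist_force: [0.6, 0.4, -0.1]
wrist_force: [1.4, 0.5, 1.1]
eef_pos: [0.5907, -0.0116, 0.0933]
wrist_force: [0.0, 0.5, -0.6]
eef_pos: [0.5907, -0.0116, 0.0933]
wrist_force: [0.5, 0.2, -0.2]
eef_pos: [0.5907, -0.0115, 0.0933]
wrist_force: [0.7, 0.8, -0.8]
```

```bash
cat > f.py <<'E'
from plant import state
import numpy as np
s=state();print(np.round(s["wrist_force"],2),np.round(s["wrist_torque"],3),np.round(s["eef_pos"],4))
E
for i in 1 2 3; do python3 -m handwheel '[[[0,0,0],0]]'>/dev/null; python3 f.py; done; python3 -m handwheel '[[[0,0,1.5],0],[[0,0,1.5],0],[[0,0,1.5],0],[[0,0,1.5],0]]' >/dev/null; for i in 1 2 3; do python3 -m handwheel '[[[0,0,0],0]]'>/dev/null; python3 f.py; done
```

```text
[0.18 0.6  0.71] [ 0.253 -0.348  0.037] [ 0.5907 -0.0116  0.0933]
[1.   0.43 1.03] [ 0.17  -0.308  0.005] [ 0.5906 -0.0116  0.0933]
[0.72 0.62 0.5 ] [ 0.191 -0.322  0.043] [ 0.5906 -0.0116  0.0933]
[ 0.66  0.18 -2.04] [ 0.023  0.016 -0.042] [ 0.5904 -0.0116  0.1079]
[ 0.03 -0.31 -2.3 ] [-0.047 -0.088 -0.002] [ 0.5905 -0.0116  0.1081]
[-0.12 -0.8  -1.34] [0.023 0.026 0.042] [ 0.5906 -0.0116  0.1082]
```

Torque confirms the contact (-0.32 Nm pressed, about 0 lifted). Now mark4.

```bash
python3 -m handwheel '[[[0,0,1.5],0],[[0.7,-3.5,1.5],0],[[1.35,-6.9,1.5],0],[[1.35,-6.9,1.5],0],[[1.35,-6.9,0],0],[[1.35,-6.9,-1.3],0],[[1.35,-6.9,-1.3],0]]'; python3 -m handwheel '[[[0,0,0],0],[[0,0,-0.6],0],[[0,0,-1],0],[[0,0,-1.3],0],[[0,0,-1.3],0],[[0,0,-1.3],0],[[0,0,-1.3],0],[[0,0,-1.3],0],[[0,0,-1.3],0]]'; python3 f.py; python3 tip.py 6; python3 f.py
```

```text
time_s: 51.22
eef_pos: [0.6028, -0.0799, 0.0933]
tcp_rot: [[1.0, -0.025, -0.004], [-0.025, -1.0, -0.0], [-0.004, 0.0, -1.0]]
wrist_force: [0.6, -0.1, -1.9]
opening: 0.0306
time_s: 52.35
eef_pos: [0.6042, -0.0806, 0.0824]
tcp_rot: [[1.0, -0.025, 0.0], [-0.025, -1.0, 0.0], [0.0, -0.0, -1.0]]
wrist_force: [-1.4, 0.6, -0.2]
opening: 0.0311
[-1.43  0.57 -0.23] [0.244 0.13  0.03 ] [ 0.6042 -0.0806  0.0824]
tcp [ 0.6042 -0.0806  0.0824] yaw -1.46 tip pred [ 0.6732 -0.0823  0.0812]
scene [263.9 232.1]
top [349.  192.4]
[-0.07  0.66 -0.79] [0.202 0.097 0.054] [ 0.6042 -0.0806  0.0823]
```

View pics/tip_scene_6.png

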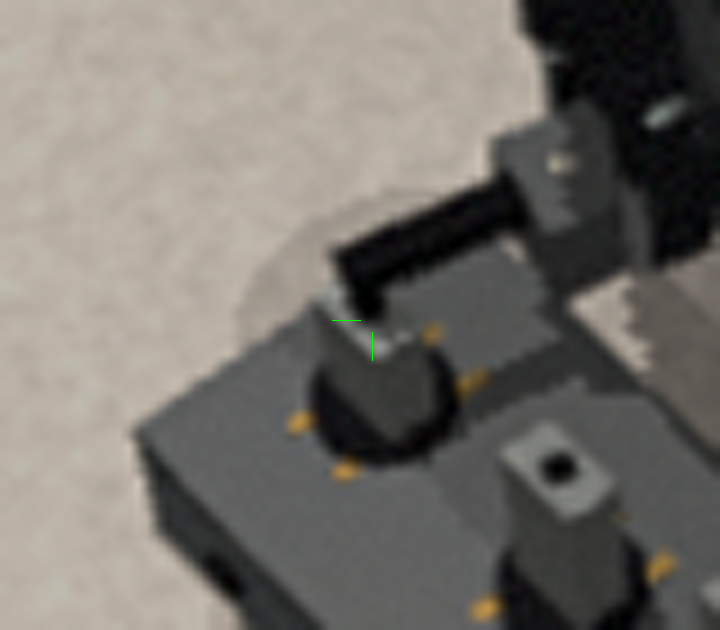

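```bash
python3 -m handwheel '[[[0,0,-0.1],0],[[0,0,-0.1],0],[[0,0,-0.1],0],[[0,0,-0.1],0]]'>/dev/null; for i in 1 2 3; do python3 -m handwheel '[[[0,0,0],0]]'>/dev/null; python3 f.py; done; python3 -m handwheel '[[[0,0,1.5],0],[[0,0,1.5],0],[[0,0,1.5],0],[[0,0,1.5],0]]' >/dev/null; for i in 1 2 3; do python3 -m handwheel '[[[0,0,0],0]]'>/dev/null; python3 f.py; done
```

```text
[-1.01  0.8  -0.72] [0.223 0.007 0.033] [ 0.6042 -0.0806  0.0813]
[-1.14  1.83  0.09] [0.234 0.091 0.024] [ 0.6042 -0.0806  0.0813]
[-1.5   0.95 -0.68] [0.253 0.091 0.039] [ 0.6042 -0.0806  0.0813]
[-0.85 -0.15 -1.95] [-0.009  0.067  0.027] [ 0.6039 -0.0806  0.0959]
[-0.44 -0.11 -2.77] [-0.048 -0.023 -0.005] [ 0.604  -0.0806  0.0961]
[ 0.78  0.31 -0.98] [ 0.006  0.012 -0.076] [ 0.6041 -0.0806  0.0962]
```

Contact on mark4 is confirmed the same way. Returning the tester to the middle of the mat.

```bash
python3 -m handwheel '[[[0,0,4],0],[[-4,-2,4],0],[[-9,-6,4],0],[[-14.5,-11.1,4],0],[[-14.5,-11.1,0],0],[[-14.5,-11.1,-5],0],[[-14.5,-11.1,-6.5],0],[[-14.5,-11.1,-6.5],0],[[-14.5,-11.1,-6.5],0]]';  python3 -m handwheel '[[[0,0,-1],0],[[0,0,-1.8],0],[[0,0,-2.1],0],[[0,0,-2.1],0],[[0,0,-2.1],0]]'; python3 f.py
```

```text
time_s: 55.32
eef_pos: [0.4601, -0.1917, 0.0324]
tcp_rot: [[1.0, -0.025, 0.002], [-0.025, -1.0, -0.001], [0.002, 0.001, -1.0]]
wrist_force: [-0.4, 0.3, -1.7]
opening: 0.031
time_s: 55.95
eef_pos: [0.4593, -0.1916, 0.0104]
tcp_rot: [[1.0, -0.025, 0.0], [-0.025, -1.0, -0.0], [0.0, 0.0, -1.0]]
wrist_force: [-0.2, 0.1, -0.9]
opening: 0.0308
[-0.15  0.12 -0.87] [-0.011  0.036 -0.028] [ 0.4593 -0.1916  0.0104]
```

```bash
python3 -m handwheel '[[[0,0,-0.2],0],[[0,0,-0.4],0],[[0,0,-0.4],0],[[0,0,-0.4],0]]'; python3 -m handwheel '[[[0,0,0],0],[[0,0,0],0],[[0,0,0],0],[[0,0,0],0]]' 0.25; python3 -m handwheel '[[[0,0,2],0],[[0,0,6],0],[[0,0,12],0],[[0,6,18],0],[[0,12,20],0],[[0,18,20],0],[[-2,24,20],0],[[-2,30,20],0],[[-2,32,20],0],[[-2,32,20],0]]'; python3 m.py 2; python3 t.py
```

```text
time_s: 56.45
eef_pos: [0.4592, -0.1916, 0.0062]
tcp_rot: [[1.0, -0.025, -0.0], [-0.025, -1.0, 0.0], [-0.0, -0.0, -1.0]]
wrist_force: [0.2, 0.7, -2.0]
opening: 0.0315
time_s: 56.95
eef_pos: [0.4592, -0.1916, 0.0063]
tcp_rot: [[1.0, -0.025, 0.0], [-0.025, -1.0, -0.0], [0.0, 0.0, -1.0]]
wrist_force: [-0.8, -0.4, 0.6]
opening: 0.0643
time_s: 58.2
eef_pos: [0.4388, 0.1304, 0.2061]
tcp_rot: [[1.0, -0.022, -0.0], [-0.022, -1.0, 0.0], [-0.0, -0.0, -1.0]]
wrist_force: [-0.4, -1.4, -0.7]
opening: 0.0641
top post 1.5 ztop 0.1078 58 world rect mm [633.7, 125.2, 14.3, 24.8, 13.3] loc [-0.0008  0.1064]
top post 0.5 ztop 0.1188 55 world rect mm [646.4, 54.9, 14.6, 23.6, 12.7] loc [-0.0013  0.0353]
top post -0.5 ztop 0.0956 53 world rect mm [658.8, -12.6, 13.6, 23.5, 10.4] loc [-0.0009 -0.0334]
top post -1.5 ztop 0.0831 51 world rect mm [671.7, -82.1, 14.1, 24.0, 13.7] loc [-0.0002 -0.1034]
top tester 328 [515.5, -165.7, 32.2, 88.5, 84.3] box 266 [515.6, -166.0, 31.5, 86.1, 84.5]
scene post 1.5 ztop 0.1081 103 world rect mm [636.6, 124.5, 15.3, 26.0, 5.3] loc [0.0021 0.1062]
scene post 0.5 ztop 0.1205 100 world rect mm [648.7, 54.9, 14.5, 25.8, 11.0] loc [0.002  0.0352]
scene post -0.5 ztop 0.0963 85 world rect mm [661.3, -12.9, 14.6, 24.9, 7.2] loc [ 0.0019 -0.034 ]
scene post -1.5 ztop 0.0843 75 world rect mm [674.2, -81.8, 13.9, 25.5, 12.0] loc [ 0.0029 -0.1038]
scene tester 403 [516.6, -165.2, 37.5, 86.0, 85.8] box 251 [515.2, -166.3, 34.1, 83.2, 81.3]
top 298 boxc [ 0.5025 -0.1648] [515.6, -166.4, 31.1, 86.2, 83.4] nosec [ 0.5085 -0.1649] yaw -1.48 nose xmax 0.5582 box x [0.4726 0.5488] z 0.0297
scene 337 boxc [ 0.5038 -0.1643] [503.8, -164.4, 32.9, 58.9, 80.3] nosec [ 0.5115 -0.1639] yaw 3.32 nose xmax 0.5592 box x [0.4742 0.5322] z 0.0304
[0.43912016 0.12770938 0.20626409] 58.4
```

Run:
```python
from h import *
c=read_camera("scene"); cv2.imwrite("pics/fin.png",c["frame"][:,:,::-1])
```

```text
(no output)
```

View pics/fin.png

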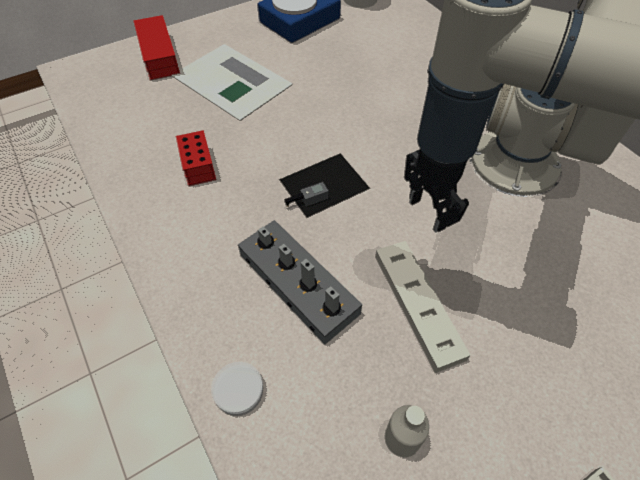

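View pics/stand2.png

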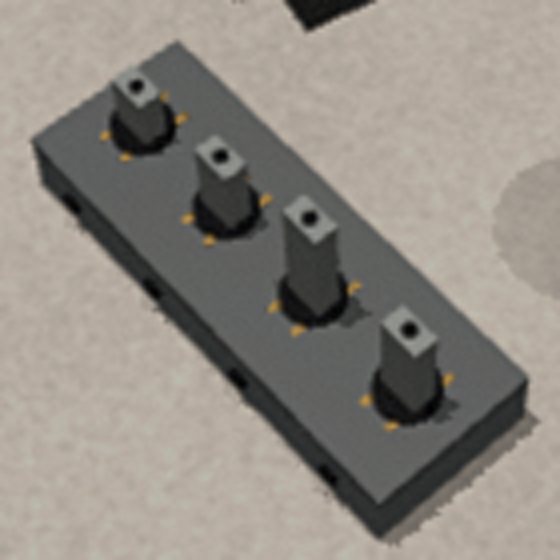

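The tester was knocked after release: its box is now about 45 mm (x) and 27 mm (y) off the mat centre. I check that it has come to rest.

```bash
python3 -m handwheel '[[[0,0,0],0],[[0,0,0],0],[[0,0,0],0],[[0,0,0],0],[[0,0,0],0],[[0,0,0],0],[[0,0,0],0],[[0,0,0],0]]' >/dev/null; python3 t.py
python3 - <<'E'
from h import *
c=read_camera("scene");W=cloud(c);h=c["frame"].astype(float).sum(-1)
m=(abs(W[...,0]-.46)<.2)&(abs(W[...,1]+.19)<.12)&(abs(W[...,2])<.006)&(h<100); print("mat",rect(W[m][:,:2]))
cv2.imwrite("pics/fin2.png",cv2.resize(c["frame"][140:230,265:385,::-1],None,fx=6,fy=6,interpolation=cv2.INTER_CUBIC))
E
```

```text
top 293 boxc [ 0.5029 -0.1651] [515.4, -166.5, 30.8, 86.0, 83.3] nosec [ 0.5091 -0.1651] yaw 0.05 nose xmax 0.5584 box x [0.4726 0.5511] z 0.0297
scene 343 boxc [ 0.5035 -0.164 ] [502.5, -164.6, 32.9, 60.3, 86.2] nosec [ 0.5118 -0.1637] yaw 2.34 nose xmax 0.5595 box x [0.4739 0.5323] z 0.0306
[0.43913754 0.12843814 0.20629218] 59.55
mat [458.8, -191.2, 138.9, 177.2, 88.1]
```

View pics/fin2.png

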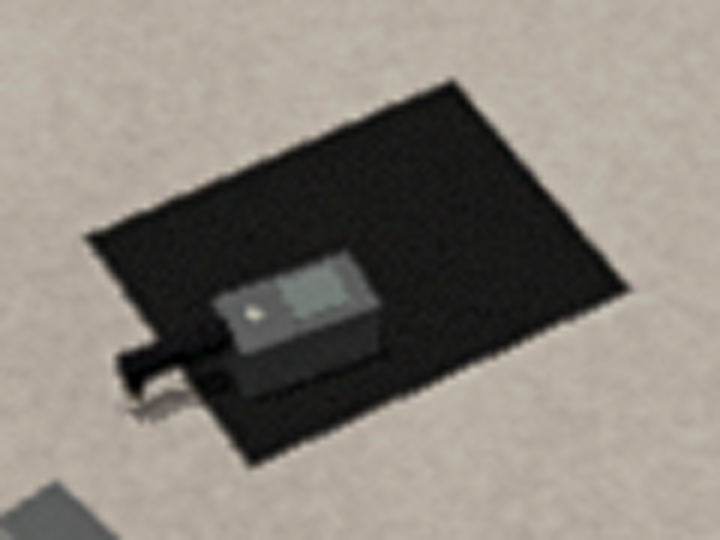

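The tester is at rest and flat, with the whole box on the mat (box at (300,320)). Its offset of about 44 mm (x) and 27 mm (y) is inside the 70 and 60 mm limits. Handing in.

```bash
python3 -c "
from plant import bot; print(bot.sign_off())"
```

```text
the job is handed in; nothing more can be done
None
```

All four posts are seated in slots and locked crosswise. I touched their marks with the tester from tallest to shortest, laid it flat on its mat and handed the job in at about 60 s; no verdict is reported.

**Posts:** The last camera check shows each bar within about 3 mm of its slot centre and within roughly 5° of square. Top heights match collars flat on the plate to within about 2 mm.

**Touches:** The wrist readings showed clear contact on the third and fourth marks (load against lifted-off readings). On the first and second, contact rests on a small force step of about 1.5 N and the picture of the tip on the mark. I did not repeat those two.

**Tester:** I laid it near the middle of the mat, but it then moved about 5 cm while the arm was clear, presumably the announced knock. It came to rest flat, about 44 mm (x) and 27 mm (y) from the mat centre, inside the 70 and 60 mm limits. I left it there; the box is fully on the mat but the nose overhangs the edge.

**Bottle and red rack:** Neither shows any movement in the final picture.

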